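# Lift a slide carrier from its bath with self-closing tweezers

### The arm

A 7-joint arm with a two-finger parallel gripper is mounted at the origin on a cart in front of the work surface, level with it; the furniture and walls round the work are solid. World frame = base frame: x ahead of the robot, y to its left, z up, the work surface at z = 0. Lengths are in m, angles in rad, forces in N, time in s.
With the tool pointing down it reaches from about 0.425 to 0.875 m from the base axis. Payload 4.7 kg.
Tool frame: the origin (TCP) lies between the finger pads; the fingertips stand ctrl.tip_reach ahead of it and the grasp point (between the pads) lies 5 mm behind it (ctrl.tip_reach is the distance from the TCP to the fingertips, in m); z points along the fingers, y is the direction in which the jaws open and shut (so a half turn about z gives the same grasp; the last joint's range is limited). The gripper opens to 87 mm and grips with 3 to 60 N. Pads are 19 mm wide; open, the fingers measure 117 mm over their backs; the gripper's body (75 mm by 190 mm) begins 51 mm behind the grasp point.
Start: joints at [1.362, 0.321, -0.07, 1.45, 0.023, 1.371, -0.057], TCP at [0.144, -0.634, 0.237] pointing down, gripper open.
Joint ranges: [-2.86, 2.86], [-0.3, 2.09], [-1.38, 1.24], [0.06, 2.45], [-1.56, 4.7], [0.09, 2.05], [-2.69, 2.69]. Speed limits (rad/s): [2.57, 2.57, 3.14, 3.14, 3.14, 3.14, 3.14].

### API

Orientations are given as a rotation vector (axis times angle).
In Python, from bench import ctrl gives the robot as it stands.
- The arm moves only by the shell command python3 -m handwheel 'ROWS' [FORCE]. ROWS is JSON, a list of rows, each a list of 7 numbers: the shift along the tool's x, y, z in mm, then the turn, a rotation vector about the tool's x, y, z in rad, then the gripper's target within -1 to 1 (shut at 1, half-way at 0, fully open at -1). In form: [[dx, dy, dz, ax, ay, az, grip], ...]. A call has 1 to 12 rows; each row is the pose to reach, as a shift and turn from the pose commanded when the call began, along the tool's axes at that moment; what a row does not reach only later rows make up. A row lasts 1/8 s, in which the tool goes at most 62.5 mm and 10.7 degrees, less where a joint would pass 70% of its speed; a pose out of reach is approached as far as the arm can. A call with a gripper value outside its range is refused whole. The fingers move at their own pace and stop on an object; FORCE is the grip in N (left out, the last holds). Time passes only in rows, so rows that repeat a pose let the fingers close. It gives the time, the measured TCP pose, the force and the opening at its end, in the units of the state.
- ctrl.get_state(): the state, without advancing time (a new reading comes with each control period).
- ctrl.get_image(name): name is "scene" or "top" or "wrist"; returns the picture (480x640x3 uint8, red, green, blue); there is no depth.
- ctrl.camera_model(name): a dict with "mtx" (3x3 intrinsics, pixels), "xyz" and "orientation" of the camera in the world. Camera axes: x right, y up, looking along -z (the intrinsics and any distortion apply to the point x, -y, -z); pixel columns grow to the right and rows downward; lengths in m; the calibration is good to about 2 mm. A picture is of the moment at which its call begins: read the wrist's pose just before it. camera_model takes no time and is no camera call; for the wrist camera it gives the pose at the moment of the call.
- ctrl.close_job(): hands the job in, once; it reports no verdict.
The state is a dict: "time": time; "joint_positions": joint angles; "qd": joint speeds; "joint_torque": joint torques, N m; "position": TCP position; "tool_rot": TCP orientation; "ft_force": force on the tool from outside, world axes, zero at the start; "torque": the same for the moment, N m; "grip_width": opening from 0.0 (shut) to 1.0 (fully open).
Only numpy, scipy, OpenCV 4.12 (cv2) and the standard library are available. Lean on these libraries where they do the work, as an engineer would, in place of code of your own. Each camera call takes 0.05 s, during which the arm holds its last target.

### The job

Squeeze the hanging self-closing tweezers open by their black handles, lower the jaws over the tab of the slide carrier standing in the grey bath, and let go so that they grip it by themselves. Then hold the tweezers by the two ends of their head, where that does not open them, lift the carrier out and set it down gently, flat in the middle of the steel drip tray, with the tweezers left clamped on its tab. Keep the carrier upright, never touch it with the gripper, and leave the timer, label roll and marker alone.

Things in the scene. Friction and masses are not known exactly. Their poses are not given: they have to be found in the camera images.
- tweezers: Self-closing cross-action tweezers, 122 mm long, 70 g, hanging jaws down in the stand. Origin: middle of the head, on the hinge; z up, away from the jaws; y: the way the handles are squeezed and the jaws open; x along the hinge. Head: aluminium block 40 (x) x 22 (y) x 16 (z) mm about the origin; gripping its two x ends, 40 mm apart, leaves the arms shut. Arms 16 mm wide in x, crossing.
- tweezers_left: Arm of the tweezers whose black handle is on their +y side (its jaw is on the -y side). Origin on the hinge; it turns about the tweezers' x by 0 (shut) to 0.14 rad (stop), about 0.04 when gripping the tab. Both arms move equally.
- tweezers_right: The other arm, with its handle on the -y side and its jaw on the +y side. Same origin, moves as the mirror image.
- tweezers_handles (a point): Middle between the two black handles, 34 mm below the head's origin, axes as the tweezers. Handles reach 17 mm above and below it, 43 mm apart over their backs along y when shut, 34 mm fully squeezed, where a stop makes the tool rigid with parallel handles. Squeezing here takes about 12 N to start, 16 N to reach the stop; let go, the tool springs shut.
- tweezers_jaws (a point): Middle between the jaws, 105 mm below the head's origin, axes as the tweezers. Flat pads 14 mm wide (x), reaching 9 mm above and below it (lower end 114 mm below the head's origin). They open 29 mm along y at the stop, equally to both sides, and grip the 8 mm tab with about 4 N.
- stand: Fixed stand; base plate 90 (x) x 80 (y) x 10 mm, origin at the centre of its underside. Two uprights, 18 mm wide in y, at x = 12 to 25 mm either side, carry the head of the tweezers by its ends, hinge at z = 148 mm, with 5 mm end stops in x. The arms hang between the uprights and open along y (stand's and tweezers' axes agree). Lift the tweezers straight up by 115 mm or more to free them.
- carrier: White slide carrier with glass slides, 84 (x) x 60 (y) x 82 (z) mm, 100 to 210 g, standing loose in the bath. Origin: centre of its underside; z up. Along its top a bar, upper side at z = 46 mm; in the middle of the bar the tab to grip: an upright plate 40 mm long (x), 8 mm thick (y), from z = 46 to 82 mm. The jaws must close along the carrier's y.
- bath: Grey open rectangular bath, fixed, dry, 120 (x) x 96 (y) x 34 (z) mm outside, walls 4 mm, inner floor at z = 4 mm. Origin: centre of its underside.
- drip_tray: Low open steel drip tray, fixed, 128 (x) x 104 (y) x 14 (z) mm, walls and floor 3 mm; two flat ears carry it out to 158 mm in x. Origin: centre of its underside. The carrier fits inside (122 x 98 mm) with its long side along the tray's x.
- timer: Bystander: white bench timer, 64 x 64 x 22 mm, lying loose. Origin: centre of its underside.
- roll: Bystander: roll of white labels, diameter 58 mm, 24 mm high, lying loose. Origin: centre of its underside.
- marker: Bystander: black and white marker pen, 134 mm long (y), 15 mm high, lying loose. Origin: middle of its underside.
There are look-alikes about, which are no part of the job. Of the things that look like the carrier, take the one that is farthest from the robot's base at the start.

How it is judged:
On the way, in this order (a step that is already met when the one before it is completed fails the run):
1. the tweezers, let go by the gripper, grip the carrier's tab from both sides while the carrier stands in the bath (contact force between each of tweezers_left, tweezers_right and carrier above 1 N and contact force between the fingers and tweezers below 0.2 N and z of carrier in the frame of bath below 0.01 m and horizontal distance between carrier and bath below 0.03 m), for 0.2 s.
2. the carrier hangs from the tweezers clear above the bath floor (underside over 25 mm up) (contact force between each of tweezers_left, tweezers_right and carrier above 1 N and height (world z) of carrier above 0.025 m and contact force between carrier and bath below 0.2 N and contact force between the fingers and carrier below 0.2 N), for 0.2 s.
At the end, for the whole second after the job is handed in: The carrier stands at rest and flat in the drip tray (origin within 35 mm of its middle along each tray axis, underside under 9 mm above the tray's underside, tilt under 0.08 rad); both jaws still press on its tab (over 1 N each), the tweezers lean under 0.35 rad and are let go (x of carrier in the frame of drip_tray between -0.035 and 0.035 m and y of carrier in the frame of drip_tray between -0.035 and 0.035 m and z of carrier in the frame of drip_tray below 0.009 m and angle between carrier's own z axis and vertical below 0.08 rad and contact force between each of tweezers_left, tweezers_right and carrier above 1 N and angle between tweezers's own z axis and vertical below 0.35 rad and linear speed of carrier below 0.02 m/s and linear speed of tweezers below 0.03 m/s and contact force between the fingers and tweezers below 0.2 N); the robot touches nothing.
It fails at once if the gripper touches the carrier (over 1 N) (contact force between any of the fingers, the arm and carrier above 1 N).
It fails at once if the carrier leans more than 0.6 rad (angle between carrier's own z axis and vertical above 0.6 rad).
It fails at once if the carrier is dropped or thrown into the tray (faster than 0.5 m/s less than 30 mm above it) (linear speed of carrier above 0.5 m/s and height (world z) of carrier below 0.035 m and horizontal distance between carrier and drip_tray below 0.1 m).
It fails at once if the timer, label roll or marker is shifted by more than 20 mm (distance of any of timer, roll, marker from where it was at the start of the episode above 0.02 m).
It also fails if it takes over 54 s, if anything falls off the work surface, if the arm or the gripper's body presses on something with over 40 N, if the wrist force passes 120 N, or if a joint passes its speed limit or range.

## Working session

There is one attempt and no reset: what is moved stays moved. The work goes in short steps, Python scripts to look and compute and a shell command to move; the robot and the scene stay as the last step left them, time stands still between calls to the robot, and variables do not carry over. Pictures are saved under pics/ and viewed, and the job is handed in when it is done.

```bash
mkdir -p pics; ls; python3 - <<'E'
from bench import ctrl
import cv2
print(ctrl.get_state(), ctrl.tip_reach)
for n in ("scene","top","wrist"):
    m=ctrl.camera_model(n); print(n,m)
    cv2.imwrite(f"pics/{n}0.png",ctrl.get_image(n)[:,:,::-1])
E
```

```text
pics
{'time': 0.0, 'joint_positions': array([ 1.36207539,  0.32184309, -0.07007093,  1.45170255,  0.02262942,
        1.37079274, -0.05687977]), 'qd': array([-0.00081678,  0.00067928,  0.00045378, -0.00159104,  0.00019153,
        0.00070134,  0.00167525]), 'joint_torque': array([-4.18747168e-04, -4.91282558e+01, -4.04196745e-01, -3.12524307e+01,
       -6.38259505e-02,  4.37610783e-02,  1.57180821e-04]), 'position': array([ 0.14345293, -0.6334203 ,  0.23543452]), 'tool_rot': array([-3.12019211e+00, -3.49137301e-01,  5.47960138e-04]), 'ft_force': array([ 0.58930378,  0.08297376, -0.62811925]), 'torque': array([-0.00114656, -0.02600643, -0.02019234]), 'grip_width': 0.9985782068909019} 0.014
scene {'mtx': array([[579.50005755,   0.        , 312.93204257],
       [  0.        , 579.50005755, 235.459703  ],
       [  0.        ,   0.        ,   1.        ]]), 'xyz': array([0.13993549, 0.78725449, 1.05071175]), 'orientation': array([ 0.23199427, -1.01400595, -2.53306421])}
top {'mtx': array([[465.82810407,   0.        , 318.15954918],
       [  0.        , 465.82810407, 246.6396293 ],
       [  0.        ,   0.        ,   1.        ]]), 'xyz': array([0.42510572, 0.01550718, 1.17657299]), 'orientation': array([ 0.05874843, -0.06369752, -1.5934745 ])}
wrist {'mtx': array([[400.63936303,   0.        , 322.78872018],
       [  0.        , 400.63936303, 240.61237804],
       [  0.        ,   0.        ,   1.        ]]), 'xyz': array([ 0.20667621, -0.62001242,  0.38352932]), 'orientation': array([-0.20344647,  0.16509379, -1.33958909])}
```

View pics/scene0.png

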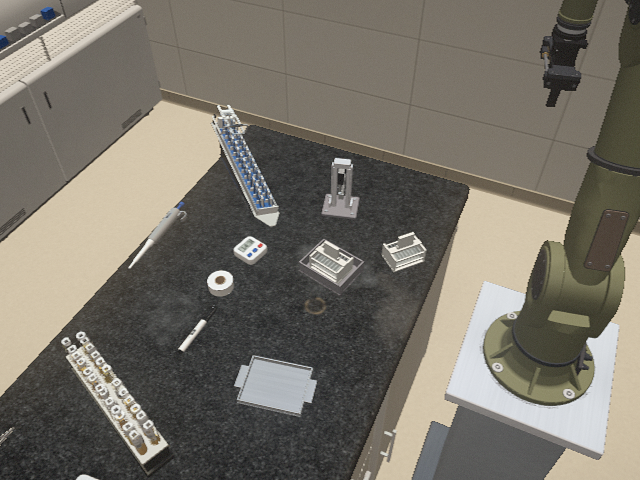

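View pics/top0.png

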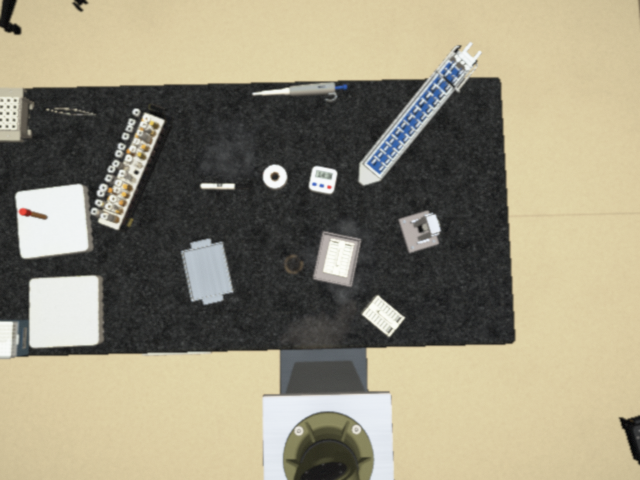

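View pics/wrist0.png

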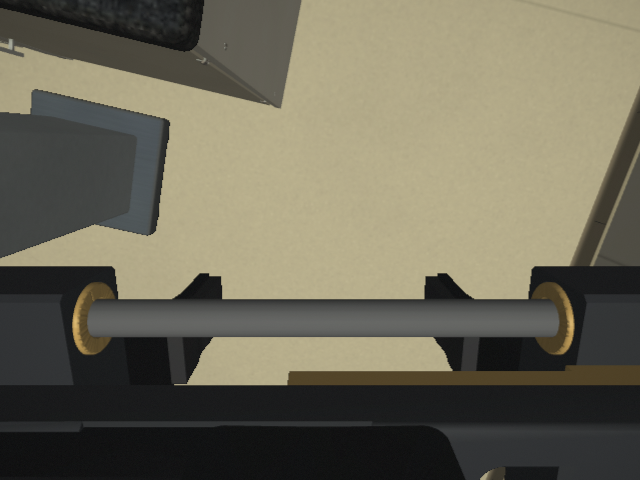

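The scene and top views show two things that look like carriers. One stands in the grey bath (top 338,258; scene 332,262). The other is loose on the bench (top 383,315; scene 404,252) and nearer the base (top 328,450). The one in the bath is farther away and fits the description. I'll confirm this in an enlarged crop.

```bash
cat > h.py <<'E'
import numpy as np, cv2
from scipy.spatial.transform import Rotation as R
from bench import ctrl
def cam(n): 
    m=ctrl.camera_model(n); return m['mtx'],m['xyz'],R.from_rotvec(m['orientation']).as_matrix()
def ray(c,uv):
    K,p,Rm=c; uv=np.atleast_2d(np.array(uv,float))
    d=np.c_[(uv[:,0]-K[0,2])/K[0,0], -(uv[:,1]-K[1,2])/K[1,1], -np.ones(len(uv))]
    return p, d@Rm.T
def onz(c,uv,z):
    p,d=ray(c,uv); return p+d*((z-p[2])/d[:,2:3])
def proj(c,P):
    K,p,Rm=c; q=(np.atleast_2d(P)-p)@Rm
    return np.c_[K[0,2]+K[0,0]*q[:,0]/-q[:,2], K[1,2]-K[1,1]*q[:,1]/-q[:,2]]
def two(c1,u1,c2,u2):
    p1,d1=ray(c1,u1);p2,d2=ray(c2,u2)
    A=np.c_[d1[0],-d2[0]]; s=np.linalg.lstsq(A,p2-p1,rcond=None)[0]
    a=p1+s[0]*d1[0]; b=p2+s[1]*d2[0]; return (a+b)/2,np.linalg.norm(a-b)
def crop(im,x0,y0,w,h,f): return cv2.resize(im[y0:y0+h,x0:x0+w],None,fx=f,fy=f,interpolation=cv2.INTER_CUBIC)
E
python3 - <<'E'
from h import *
t=cv2.imread('pics/top0.png'); s=cv2.imread('pics/scene0.png')
cv2.imwrite('pics/t_c.png',crop(t,300,200,150,145,5))
cv2.imwrite('pics/s_c.png',crop(s,290,150,140,150,4))
cv2.imwrite('pics/tt_c.png',crop(t,170,220,80,100,6))
E
```

```text
(no output)
```

View pics/t_c.png

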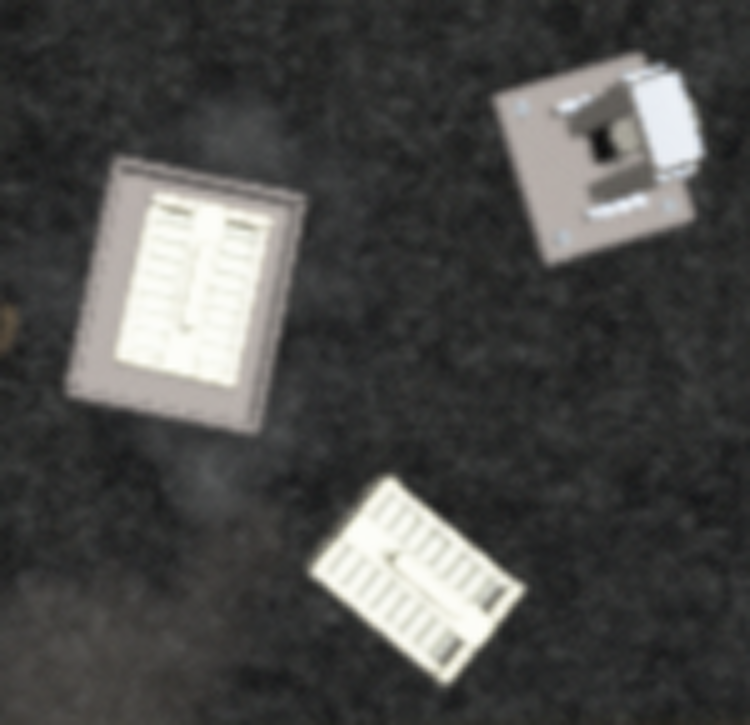

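View pics/s_c.png

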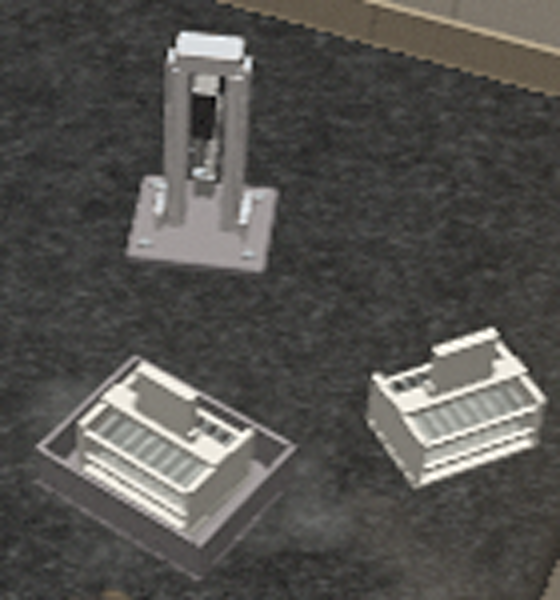

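View pics/tt_c.png

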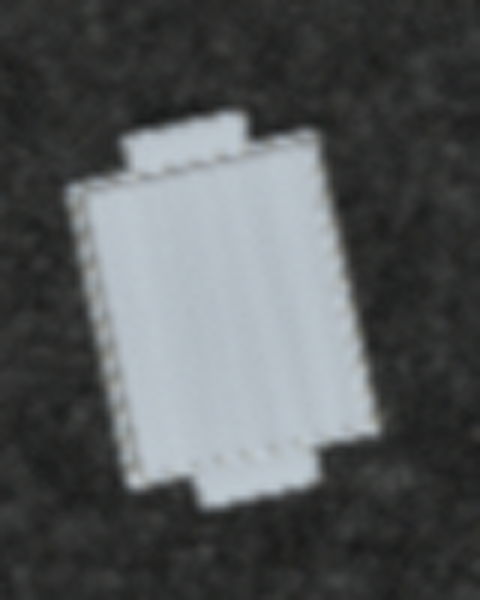

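```bash
python3 - <<'E'
from h import *
c=cam('top'); s=cam('scene')
def rect(P):
    P=np.array(P); ctr=P.mean(0)[:2]
    L=[np.linalg.norm(P[(i+1)%4]-P[i])*1000 for i in range(4)]
    A=[np.degrees(np.arctan2(*(P[(i+1)%4]-P[i])[[1,0]])) for i in range(4)]
    return ctr.round(4),np.round(L,1),np.round(A,1)
tc=lambda l:[(300+(a+.5)/5-.5,200+(b+.5)/5-.5) for a,b in l]
sc=lambda l:[(290+(a+.5)/4-.5,150+(b+.5)/4-.5) for a,b in l]
print('stand top',rect(onz(c,tc([(493,97),(642,50),(697,215),(548,267)]),.01)))
print('stand scene',rect(onz(s,sc([(130,256),(145,180),(278,190),(266,271)]),.01)))
print('bath top',rect(onz(c,tc([(115,157),(308,197),(258,434),(65,395)]),.034)))
print('bath scene',rect(onz(s,sc([(37,446),(137,357),(298,448),(200,545)]),.034)))
print('car top',rect(onz(c,tc([(155,190),(276,213),(238,387),(113,362)]),.05)))
print('othercar',rect(onz(c,tc([(390,475),(527,587),(446,687),(308,570)]),.046)))
g=lambda l:[(170+(a+.5)/6-.5,220+(b+.5)/6-.5) for a,b in l]
print('tray',rect(onz(c,g([(66,187),(318,130),(381,434),(132,490)]),.014)))
print('tray scene',rect(onz(s,[(254,356),(315.5,365),(304,415),(236,401)],.014)))
E
python3 - <<'E'
import sys;sys.path.insert(0,'.')
from h import *
s=cv2.imread('pics/scene0.png');t=cv2.imread('pics/top0.png')
cv2.imwrite('pics/s_c2.png',crop(s,310,150,60,75,10)[:600])
cv2.imwrite('pics/s_c3.png',crop(s,295,232,75,65,8))
cv2.imwrite('pics/s_c4.png',crop(s,225,345,100,75,7))
cv2.imwrite('pics/t_c5.png',crop(t,305,225,65,70,9)[:600])
E
```

```text
stand top (array([ 0.5495, -0.2432]), array([79.4, 87.7, 79.8, 90. ]), array([ -73.8, -164. ,  107.8,   15.8]))
stand scene (array([ 0.5454, -0.24  ]), array([73.3, 88.6, 77.4, 88. ]), array([ -73.4, -161.7,  106.2,   15.7]))
bath top (array([ 0.4834, -0.0345]), array([ 97.1, 119.1,  96.3, 119.7]), array([-103.1,  166.4,   77.2,  -13.2]))
bath scene (array([ 0.4813, -0.0331]), array([ 92.4, 118.1,  93. , 118.5]), array([-104.8,  166.7,   75.5,  -13.6]))
car top (array([ 0.4861, -0.0382]), array([59.8, 86.4, 61.5, 85.9]), array([-102.2,  166. ,   77.4,  -15.1]))
othercar (array([ 0.3432, -0.1415]), array([84.6, 61.9, 86.2, 60.6]), array([-130.7,  138.9,   48.4,  -42.6]))
tray (array([0.4608, 0.2893]), array([107.3, 129.4, 105.1, 129.1]), array([ -78.5, -168.8,  101.3,   12.1]))
tray scene (array([0.456 , 0.2906]), array([128.8, 111. , 135.8, 104.7]), array([-164.6,  103.5,   12.5,  -80.4]))
```

View pics/s_c2.png

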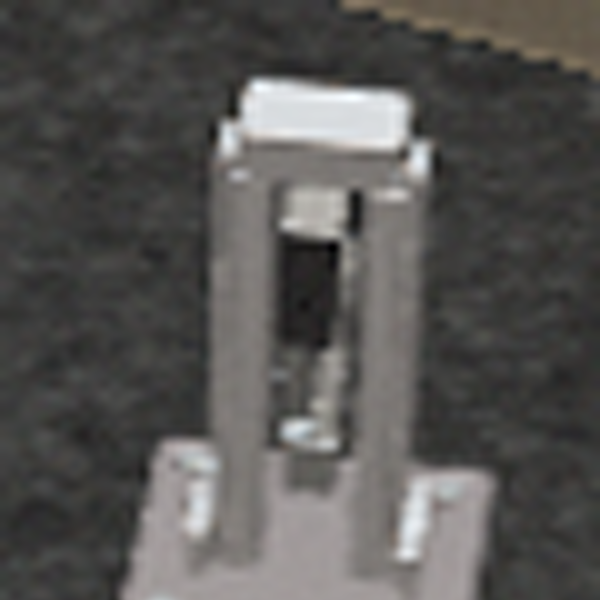

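View pics/s_c3.png

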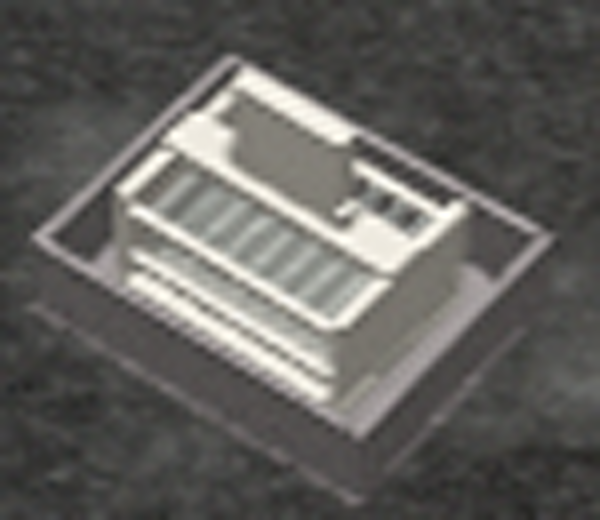

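View pics/t_c5.png

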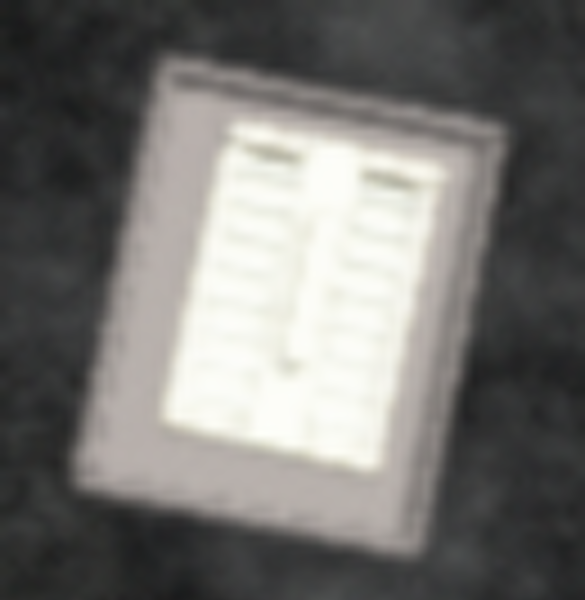

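View pics/s_c4.png

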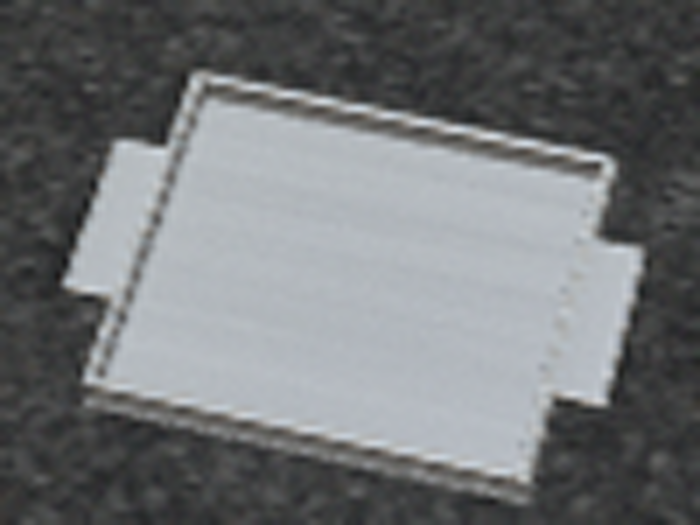

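The crop confirms the target: the bath carrier has the upright tab (scene ~332,250), and the loose one nearer the robot is the decoy. Next I'll refine the head and tab positions.

```bash
python3 - <<'E'
from h import *
c=cam('top'); s=cam('scene')
f=lambda l,x,y,k:[(x+(a+.5)/k-.5,y+(b+.5)/k-.5) for a,b in l]
H=onz(s,f([(243,80),(410,92),(410,150),(246,138)],310,150,10),.156)
print('head scene',H.mean(0).round(4),np.linalg.norm(np.diff(H,axis=0),axis=1).round(4))
H=onz(c,f([(632,80),(680,70),(702,165),(655,180)],300,200,5),.156)
print('head top',H.mean(0).round(4),np.linalg.norm(np.diff(H,axis=0),axis=1).round(4))
T=onz(s,f([(243,66),(355,133),(341,143),(230,80)],295,232,8),.086)
print('tab scene',T.mean(0).round(4),np.linalg.norm(np.diff(T,axis=0),axis=1).round(4),np.degrees(np.arctan2(*(T[1]-T[0])[[1,0]])))
st=ctrl.get_state();Rm=R.from_rotvec(st['tool_rot']).as_matrix();print(Rm.round(3))
cx=ctrl.camera_model('wrist');print((Rm.T@(cx['xyz']-st['position'])).round(4),(Rm.T@R.from_rotvec(cx['orientation']).as_matrix()).round(3))
for th in (-74.2,):
  y=np.radians(th); Y=np.array([np.cos(y),np.sin(y),0]);Z=np.array([0,0,-1]);X=np.cross(Y,Z)
  Rt=np.c_[X,Y,Z]; print('turn',R.from_matrix(Rm.T@Rt).as_rotvec().round(4)); 
  print('shift',(Rm.T@(np.array([.548,-.242,.30])-st['position'])*1000).round(1))
E
```

```text
head scene [ 0.5472 -0.2423  0.156 ] [0.041  0.0222 0.0398]
head top [ 0.5479 -0.2433  0.156 ] [0.0218 0.0432 0.0219]
tab scene [ 0.485  -0.0368  0.086 ] [0.0407 0.0056 0.0394] 165.13524098253703
[[ 0.975  0.221 -0.   ]
 [ 0.221 -0.975  0.001]
 [-0.    -0.001 -1.   ]]
[ 0.0646  0.0006 -0.148 ] [[ 0.001  0.971  0.24 ]
 [ 1.    -0.001  0.   ]
 [ 0.     0.24  -0.971]]
turn [-0.0014  0.0001 -0.0529]
shift [ 481.  -292.6  -63.9]
```

```bash
python3 -m handwheel '[[30,-18,-20,0,0,0,-1],[75,-46,-50,0,0,0,-1],[125,-76,-64,0,0,-0.01,-1],[175,-107,-64,0,0,-0.02,-1],[225,-137,-64,0,0,-0.03,-1],[275,-167,-64,0,0,-0.04,-1],[325,-198,-64,0,0,-0.053,-1],[375,-228,-64,0,0,-0.053,-1],[420,-256,-64,0,0,-0.053,-1],[460,-280,-64,0,0,-0.053,-1],[481,-293,-64,0,0,-0.053,-1],[481,-293,-64,0,0,-0.053,-1]]' 30; python3 - <<'E'
from h import *
st=ctrl.get_state(); m=ctrl.camera_model('wrist')
cv2.imwrite('pics/w1.png',ctrl.get_image('wrist')[:,:,::-1])
print(st['time'],st['position'],R.from_rotvec(st['tool_rot']).as_matrix().round(3))
np.save('w1.npy',np.array([*m['xyz'],*m['orientation']]))
E
```

```text
time: 1.65
position: [0.549, -0.2395, 0.3001]
tool_rot: [-3.109, -0.439, 0.0]
ft_force: [-0.5, -0.5, -0.7]
grip_width: 0.998
1.65 [ 0.54901494 -0.2394834   0.30005951] [[ 0.961  0.277 -0.   ]
 [ 0.277 -0.961  0.001]
 [ 0.    -0.001 -1.   ]]
```

View pics/w1.png

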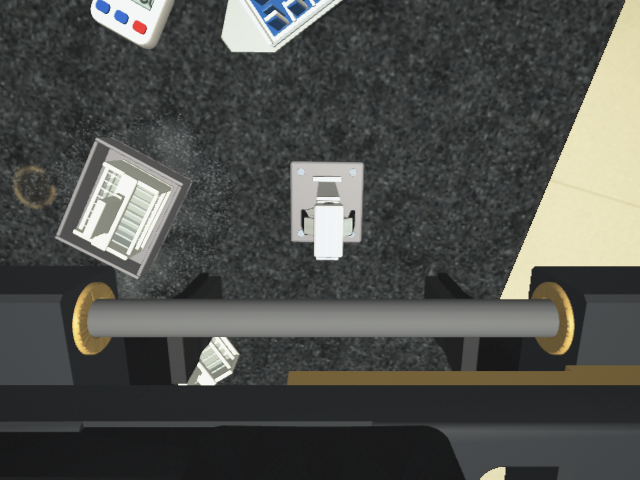

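The wrist view shows the tweezers' head at (328,232), square to the image, with its stand around it. The bath and carrier are at (125,205).

```bash
python3 - <<'E'
from h import *
im=cv2.imread('pics/w1.png')
cv2.imwrite('pics/w1h.png',crop(im,280,150,95,120,5))
cv2.imwrite('pics/w1b.png',crop(im,45,130,155,155,4)[:600])
E
```

```text
(no output)
```

View pics/w1h.png

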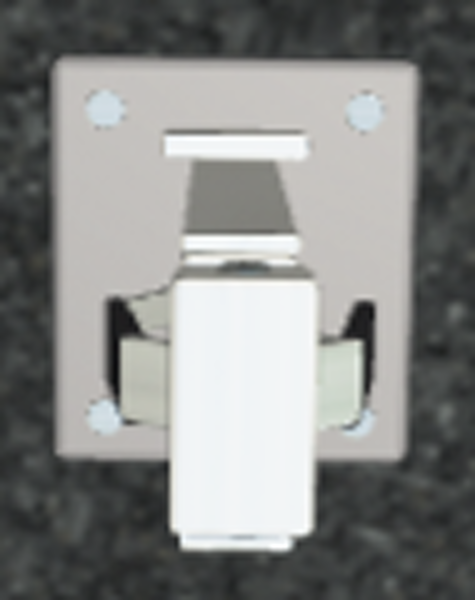

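View pics/w1b.png

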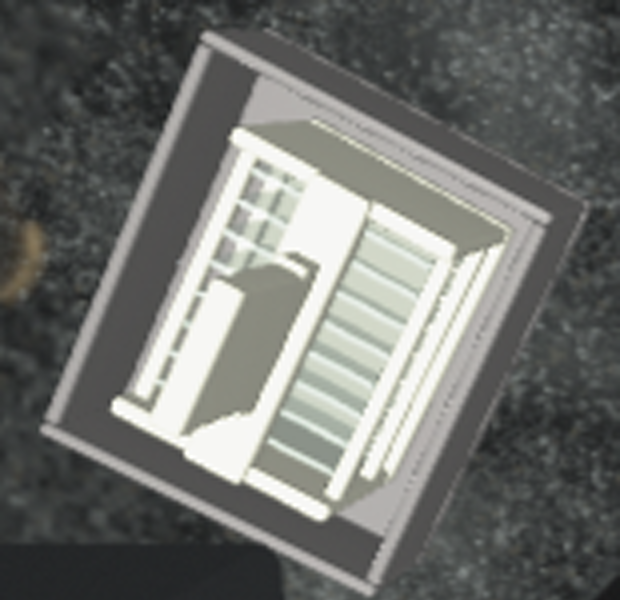

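```bash
python3 - <<'E'
from h import *
m=np.load('w1.npy'); K=ctrl.camera_model('wrist')['mtx']; c=(K,m[:3],R.from_rotvec(m[3:]).as_matrix())
f=lambda l,x,y,k:[(x+(a+.5)/k-.5,y+(b+.5)/k-.5) for a,b in l]
def rep(n,P):
    d=np.diff(np.vstack([P,P[:1]]),axis=0)
    print(n,P.mean(0).round(4),(np.linalg.norm(d,axis=1)*1000).round(1),np.degrees(np.arctan2(d[:,1],d[:,0])).round(1))
H=onz(c,f([(172,278),(316,278),(315,535),(169,532)],280,150,5),.156); rep('head',H)
rep('base',onz(c,f([(54,60),(417,62),(407,460),(55,456)],280,150,5),.01))
rep('tab',onz(c,f([(212,280),(244,290),(186,440),(153,425)],45,130,4),.086))
rep('bath',onz(c,f([(204,34),(550,216),(372,595),(42,430)],45,130,4),.034))
rep('car',onz(c,f([(235,130),(508,232),(328,520),(113,402)],45,130,4),.05))
st=ctrl.get_state();Rm=R.from_rotvec(st['tool_rot']).as_matrix()
h=H.mean(0); h[2]=.109
print((Rm.T@(h-st['position'])*1000).round(1))
E
```

```text
head [ 0.5498 -0.2438  0.156 ] [21.2 39.3 22.1 38.8] [ -73.9 -163.4  104.9   15.2]
base [ 0.5495 -0.2434  0.01  ] [78.  88.1 79.3 87.6] [ -74.2 -164.   105.5   15.2]
tab [ 0.4857 -0.0392  0.086 ] [ 7.3 39.5  8.  38.5] [-92.  168.9  79.6 -12.3]
bath [ 0.4835 -0.035   0.034 ] [ 94.5 117.7  94.7 116.9] [-102.6  167.    76.9  -13.1]
car [ 0.489  -0.0431  0.05  ] [69.1 91.6 59.9 78.9] [-94.9 160.5  74.7 -14.3]
[  1.6   2.6 191.1]
```

```bash
python3 -m handwheel '[[1,3,20,0,0,0,-1],[1,3,50,0,0,0,-1],[1,3,80,0,0,0,-1],[1,3,95,0,0,0,-1],[1,3,100,0,0,0,-1],[1,3,100,0,0,0,-1]]'; python3 - <<'E'
from h import *
st=ctrl.get_state(); m=ctrl.camera_model('wrist')
cv2.imwrite('pics/w2.png',ctrl.get_image('wrist')[:,:,::-1])
np.save('w2.npy',np.array([*m['xyz'],*m['orientation']]))
Rm=R.from_rotvec(st['tool_rot']).as_matrix();print(st['position'],Rm[:,1])
print((Rm.T@(np.array([.549,-.2435,.109])-st['position'])*1000).round(1))
E
```

```text
time: 2.45
position: [0.5498, -0.245, 0.2009]
tool_rot: [3.111, 0.431, 0.001]
ft_force: [-1.4, -0.2, 0.5]
grip_width: 0.997
[ 0.54980296 -0.24503754  0.20089619] [ 2.71659424e-01 -9.62393301e-01  5.39347474e-04]
[-0.4 -1.7 91.9]
```

View pics/w2.png

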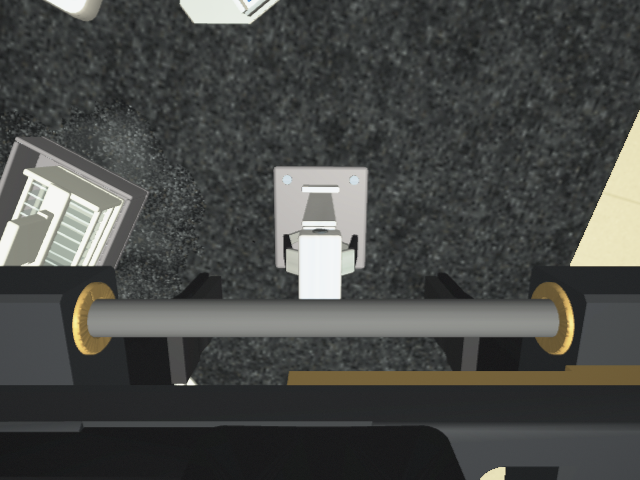

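```bash
python3 -m handwheel '[[0,-1,20,0,0,0,-1],[0,-1,45,0,0,0,-1],[0,-1,70,0,0,0,-1],[0,-1,86,0,0,0,-1],[0,-1,92,0,0,0,-1],[0,-1,92,0,0,0,-1]]'; python3 - <<'E'
from h import *
st=ctrl.get_state(); 
cv2.imwrite('pics/w3.png',ctrl.get_image('wrist')[:,:,::-1])
cv2.imwrite('pics/s3.png',crop(ctrl.get_image('scene')[:,:,::-1],280,120,120,110,5))
print(st['ft_force'])
E
```

```text
time: 3.25
position: [0.5496, -0.2435, 0.1085]
tool_rot: [-3.112, -0.432, -0.0]
ft_force: [0.2, 0.5, 0.4]
grip_width: 1.0
[0.24968639 0.52350109 0.35344991]
```

View pics/w3.png

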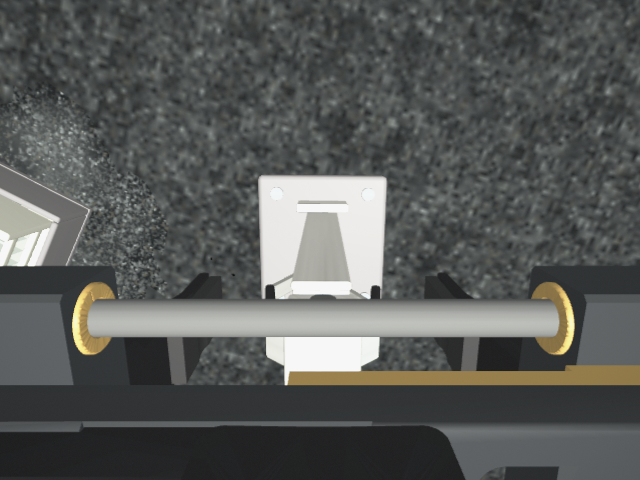

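View pics/s3.png

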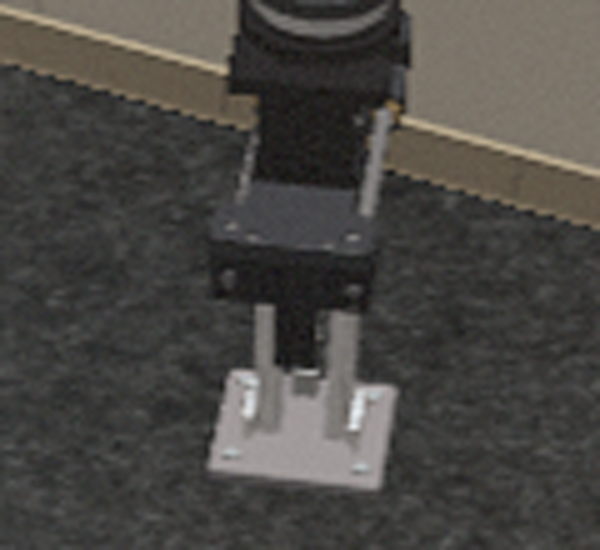

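The head (columns 285–361) sits centred between the fingers at column 323. Squeezing now.

```bash
python3 -m handwheel '[[0,0,0,0,0,0,-0.2],[0,0,0,0,0,0,0.0],[0,0,0,0,0,0,0.3],[0,0,0,0,0,0,1],[0,0,0,0,0,0,1],[0,0,0,0,0,0,1],[0,0,0,0,0,0,1],[0,0,0,0,0,0,1]]' 30
```

```text
time: 4.35
position: [0.5494, -0.2436, 0.1085]
tool_rot: [-3.112, -0.432, 0.0]
ft_force: [0.0, -0.6, -1.4]
grip_width: 0.387
```

The opening is 33.7 mm, so the handles are fully squeezed against the stop. Lifting.

```bash
python3 -m handwheel '[[0,0,-5,0,0,0,1],[0,0,-20,0,0,0,1],[0,0,-40,0,0,0,1],[0,0,-60,0,0,0,1],[0,0,-80,0,0,0,1],[0,0,-100,0,0,0,1],[0,0,-120,0,0,0,1],[0,0,-135,0,0,0,1],[0,0,-140,0,0,0,1],[0,0,-140,0,0,0,1]]'; python3 - <<'E'
from h import *
st=ctrl.get_state(); m=ctrl.camera_model('wrist')
cv2.imwrite('pics/w4.png',ctrl.get_image('wrist')[:,:,::-1])
cv2.imwrite('pics/s4.png',crop(ctrl.get_image('scene')[:,:,::-1],280,60,130,170,3.5))
Rm=R.from_rotvec(st['tool_rot']).as_matrix()
for yaw in (-103.2,-103.8):
  y=np.radians(yaw); Y=np.array([np.cos(y),np.sin(y),0]);Z=np.array([0,0,-1]);X=np.cross(Y,Z)
  print('turn',R.from_matrix(Rm.T@np.c_[X,Y,Z]).as_rotvec().round(4))
print((Rm.T@(np.array([.4857,-.0385,.2485])-st['position'])*1000).round(1), st['position'])
E
```

```text
time: 5.6
position: [0.5494, -0.2435, 0.2485]
tool_rot: [-3.112, -0.432, 0.0]
ft_force: [-0.4, 0.2, -0.5]
grip_width: 0.386
turn [-0.000e+00  2.000e-04  5.061e-01]
turn [-0.000e+00  2.000e-04  5.166e-01]
[  -5.5 -214.6   -0. ] [ 0.54942417 -0.24354323  0.24847312]
```

View pics/w4.png

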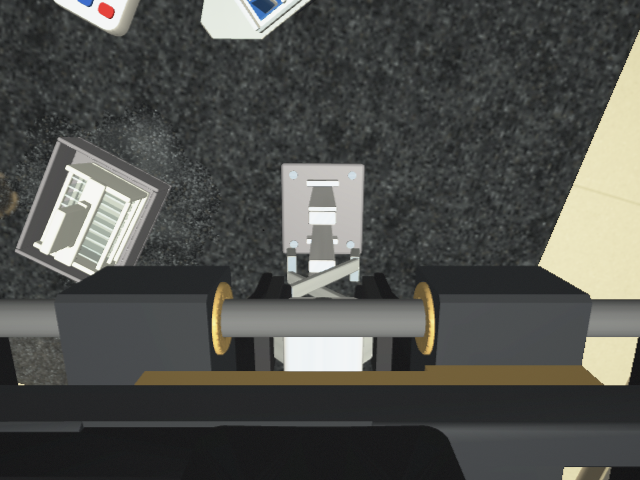

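View pics/s4.png

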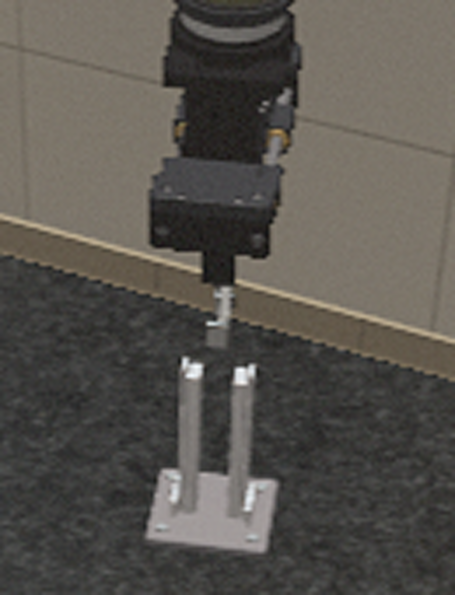

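```bash
python3 -m handwheel '[[0,-15,0,0,0,0,1],[-1,-40,0,0,0,0.05,1],[-2,-70,0,0,0,0.12,1],[-3,-100,0,0,0,0.2,1],[-4,-130,0,0,0,0.28,1],[-5,-160,0,0,0,0.36,1],[-5,-185,0,0,0,0.44,1],[-5,-205,0,0,0,0.49,1],[-5,-214,0,0,0,0.51,1],[-5,-214,0,0,0,0.51,1],[-5,-214,0,0,0,0.51,1]]'; python3 - <<'E'
from h import *
st=ctrl.get_state(); m=ctrl.camera_model('wrist')
np.save('w5.npy',np.array([*m['xyz'],*m['orientation']]))
im=ctrl.get_image('wrist')[:,:,::-1]
cv2.imwrite('pics/w5.png',im); 
cv2.imwrite('pics/w5c.png',crop(im,240,130,160,150,5)[:,:800][:600])
sc=ctrl.get_image('scene')[:,:,::-1]; cv2.imwrite('pics/s5.png',sc)
cv2.imwrite('pics/s5c.png',crop(sc,280,140,120,160,3.7))
E
```

```text
time: 7.08
position: [0.4864, -0.0399, 0.2484]
tool_rot: [3.12, -0.368, -0.0]
ft_force: [1.0, -0.4, -0.9]
grip_width: 0.388
```

View pics/w5.png

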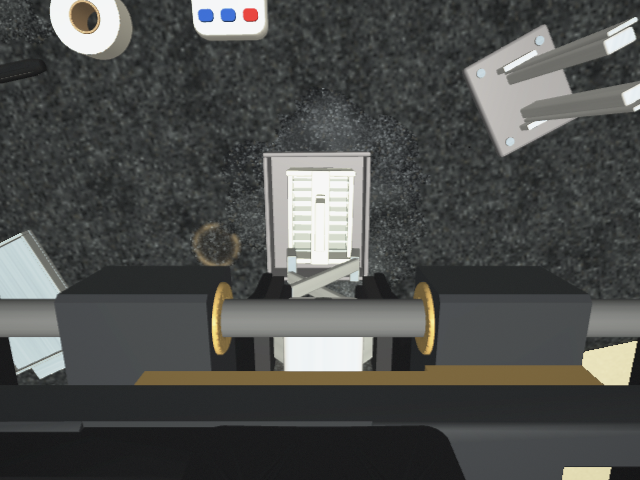

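View pics/s5c.png

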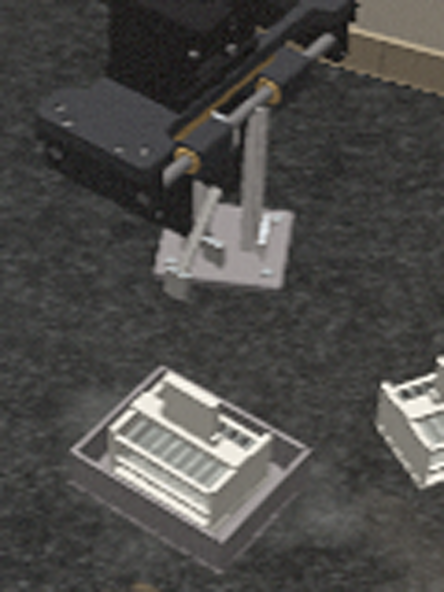

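View pics/w5c.png

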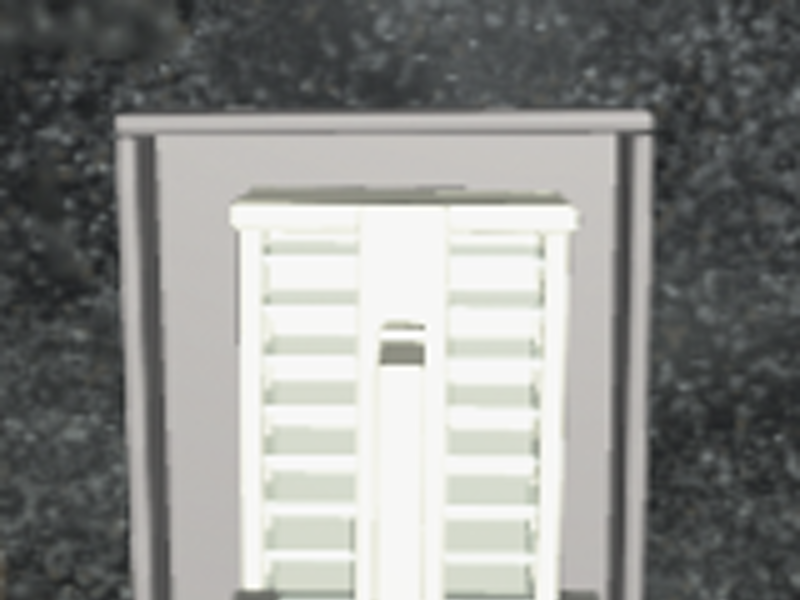

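```bash
python3 - <<'E'
from h import *
m=np.load('w5.npy'); K=ctrl.camera_model('wrist')['mtx']; c=(K,m[:3],R.from_rotvec(m[3:]).as_matrix())
st=ctrl.get_state();Rm=R.from_rotvec(st['tool_rot']).as_matrix();p=st['position']
f=lambda l:[(240+(a+.5)/5-.5,130+(b+.5)/5-.5) for a,b in l]
rel=lambda P:((P-p)@Rm*1000).round(1)
print('tab far end',rel(onz(c,f([(380,340),(425,340)]),.086)))
print('tab side lines near',rel(onz(c,f([(374,585),(424,585)]),.086)))
print('car top',rel(onz(c,f([(232,205),(577,205),(243,585),(557,585)]),.05)))
print('bath far rim',rel(onz(c,f([(116,115),(653,115)]),.034)))
print('bar sides',rel(onz(c,f([(360,215),(447,215),(355,585),(445,585)]),.05)))
print(p, np.degrees(np.arctan2(Rm[1,1],Rm[0,1])))
print(rel(np.array([[.4857,-.0385,.086]])))
# jaws: low ends in w5: pads around (291,255),(355,265)
print('jaws',rel(onz(c,[(287,257),(297,257),(350,265),(360,265)],.288-.105)))
E
python3 - <<'E'
import sys;sys.path.insert(0,'.')
from h import *
im=cv2.imread('pics/w5.png');cv2.imwrite('pics/w5j.png',crop(im,270,230,110,80,7))
E
```

```text
tab far end [[ 22.5  -4.8 162.4]
 [ 22.5   2.2 162.4]]
tab side lines near [[-16.9  -5.9 162.4]
 [-16.9   2.1 162.4]]
car top [[ 40.6 -30.7 198.4]
 [ 40.7  28.2 198.4]
 [-26.4 -30.1 198.4]
 [-26.4  26.1 198.4]]
bath far rim [[ 55.2 -52.3 214.4]
 [ 55.3  42.6 214.4]]
bar sides [[ 39.   -8.8 198.4]
 [ 39.    6.1 198.4]
 [-26.4 -10.  198.4]
 [-26.4   6.1 198.4]]
[ 0.48646496 -0.03990451  0.24836974] -103.48514054985357
[[ -1.   -1.2 162.4]]
jaws [[  2.6 -19.   65.4]
 [  2.6 -13.5  65.4]
 [ -1.9  16.   65.4]
 [ -1.9  21.5  65.4]]
```

View pics/w5j.png

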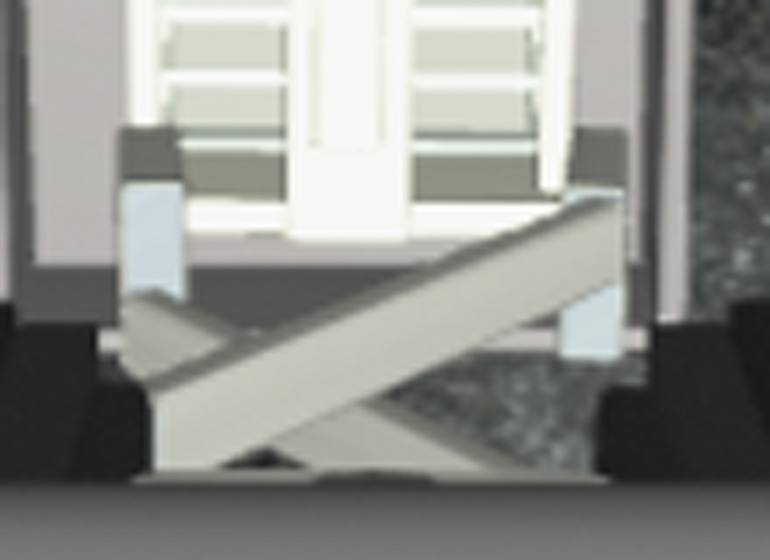

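```bash
python3 -m handwheel '[[-1,-2,5,0,0,0.01,1],[-1,-2,20,0,0,0.01,1],[-1,-2,40,0,0,0.01,1],[-1,-2,60,0,0,0.01,1],[-1,-2,72,0,0,0.01,1],[-1,-2,75,0,0,0.01,1],[-1,-2,75,0,0,0.01,1]]'; python3 - <<'E'
from h import *
im=ctrl.get_image('wrist')[:,:,::-1]
cv2.imwrite('pics/w6c.png',crop(im,240,200,160,110,5))
sc=ctrl.get_image('scene')[:,:,::-1]
cv2.imwrite('pics/s6c.png',crop(sc,290,180,90,110,5.4))
print(ctrl.get_state()['position'])
E
```

```text
time: 8.05
position: [0.4861, -0.0368, 0.1737]
tool_rot: [-3.118, 0.383, -0.0]
ft_force: [-0.4, 0.1, -0.6]
grip_width: 0.385
[ 0.48639811 -0.03684265  0.17418917]
```

View pics/w6c.png

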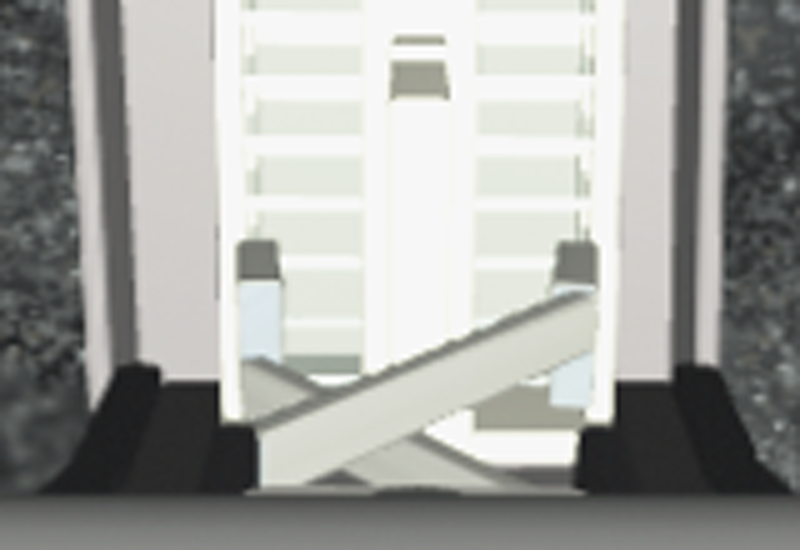

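View pics/s6c.png

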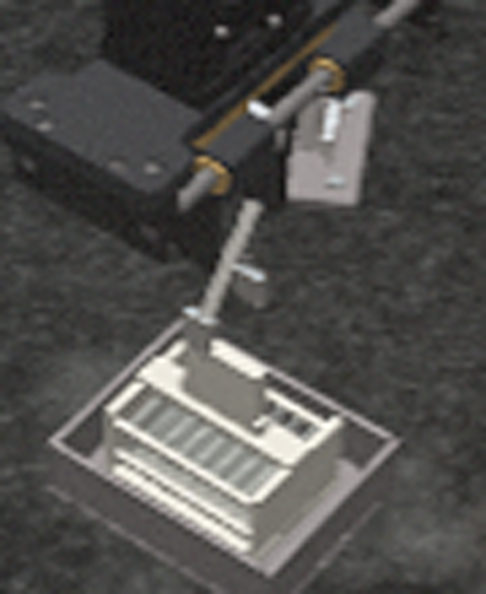

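The jaw gap (columns 282–553 of the crop) is centred on the tab (389–448) within 0.3 mm. Lowering.

```bash
python3 -m handwheel '[[0,0,5,0,0,0,1],[0,0,14,0,0,0,1],[0,0,24,0,0,0,1],[0,0,33,0,0,0,1],[0,0,39,0,0,0,1],[0,0,42,0,0,0,1],[0,0,42,0,0,0,1],[0,0,42,0,0,0,1]]'; python3 - <<'E'
from h import *
im=ctrl.get_image('wrist')[:,:,::-1]
cv2.imwrite('pics/w7c.png',crop(im,240,200,160,110,5))
sc=ctrl.get_image('scene')[:,:,::-1]
cv2.imwrite('pics/s7c.png',crop(sc,290,190,90,110,5.4))
E
```

```text
time: 9.15
position: [0.4861, -0.0368, 0.1318]
tool_rot: [3.118, -0.383, 0.001]
ft_force: [-0.0, 0.0, -0.1]
grip_width: 0.384
```

View pics/w7c.png

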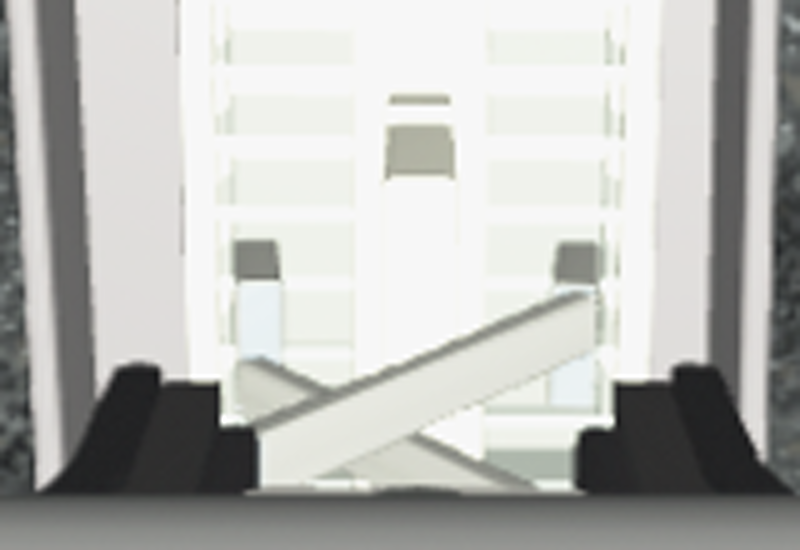

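View pics/s7c.png

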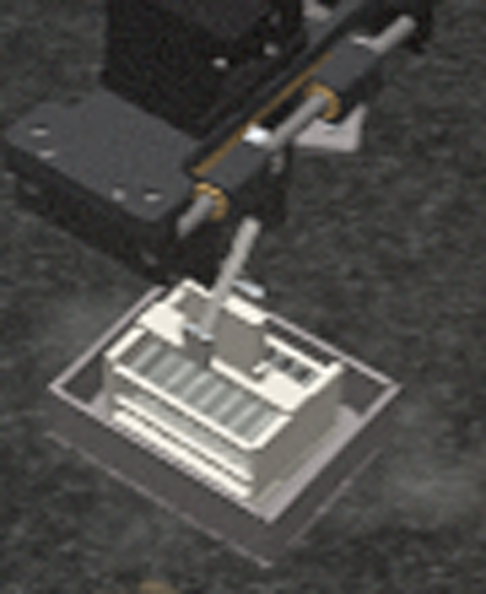

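The jaws straddle the tab with no contact force. Letting go gradually.

```bash
python3 -m handwheel '[[0,0,0,0,0,0,0.2],[0,0,0,0,0,0,0.12],[0,0,0,0,0,0,0.06],[0,0,0,0,0,0,0.0],[0,0,0,0,0,0,-0.1],[0,0,0,0,0,0,-0.3],[0,0,0,0,0,0,-0.6],[0,0,0,0,0,0,-1],[0,0,0,0,0,0,-1],[0,0,0,0,0,0,-1]]'; python3 - <<'E'
from h import *
im=ctrl.get_image('wrist')[:,:,::-1]
cv2.imwrite('pics/w8c.png',crop(im,200,200,240,150,3.3))
sc=ctrl.get_image('scene')[:,:,::-1]
cv2.imwrite('pics/s8c.png',crop(sc,290,190,90,110,5.4))
E
```

```text
time: 10.5
position: [0.4859, -0.0369, 0.1315]
tool_rot: [3.118, -0.383, 0.0]
ft_force: [-0.3, -0.0, -0.8]
grip_width: 0.975
```

View pics/w8c.png

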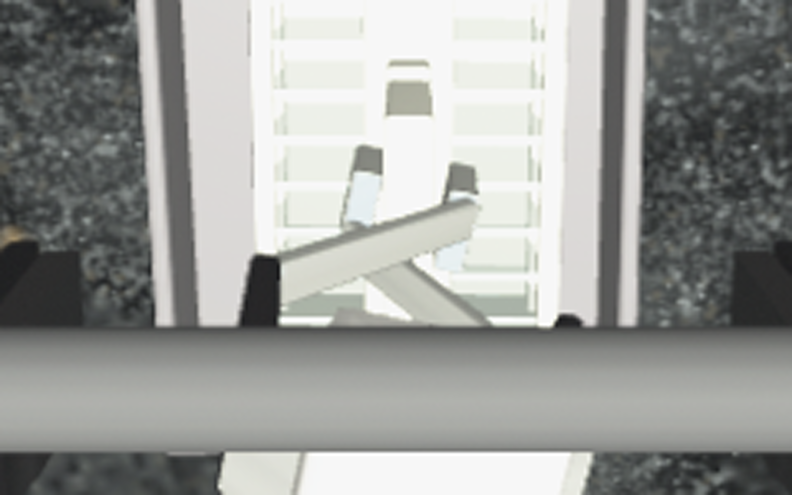

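View pics/s8c.png

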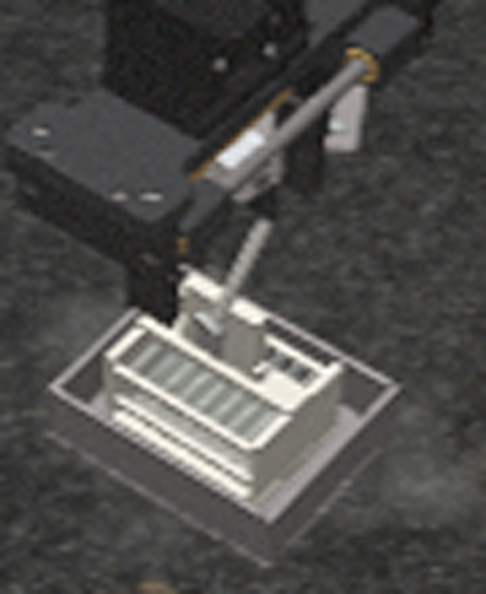

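The jaws have closed on the tab, but the tweezers look yawed about 10°. I'll rise clear and look from above.

```bash
python3 -m handwheel '[[0,0,-5,0,0,0,-1],[0,0,-20,0,0,0,-1],[0,0,-45,0,0,0,-1],[0,0,-75,0,0,0,-1],[0,0,-105,0,0,0,-1],[0,0,-130,0,0,0,-1],[0,0,-140,0,0,0,-1],[0,0,-140,0,0,0,-1]]'; python3 - <<'E'
from h import *
st=ctrl.get_state(); m=ctrl.camera_model('wrist')
np.save('w9.npy',np.array([*m['xyz'],*m['orientation']]))
im=ctrl.get_image('wrist')[:,:,::-1]
cv2.imwrite('pics/w9.png',im);cv2.imwrite('pics/w9c.png',crop(im,250,150,140,120,5))
sc=ctrl.get_image('scene')[:,:,::-1];cv2.imwrite('pics/s9.png',sc)
cv2.imwrite('pics/s9c.png',crop(sc,290,190,90,110,5.4))
t=ctrl.get_image('top')[:,:,::-1];cv2.imwrite('pics/t9.png',t);cv2.imwrite('pics/t9c.png',crop(t,290,190,90,110,5.4))
E
```

```text
time: 11.6
position: [0.4862, -0.0368, 0.2722]
tool_rot: [3.118, -0.383, 0.002]
ft_force: [-0.8, -1.1, -0.5]
grip_width: 0.995
```

View pics/w9c.png

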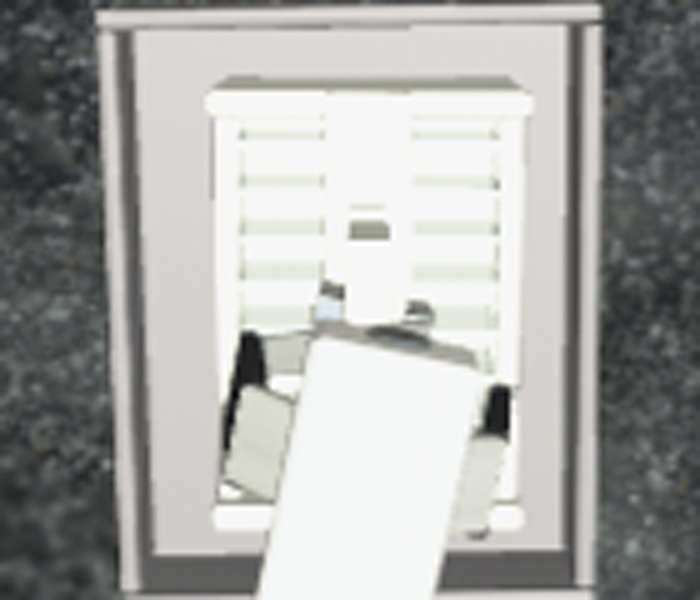

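View pics/s9c.png

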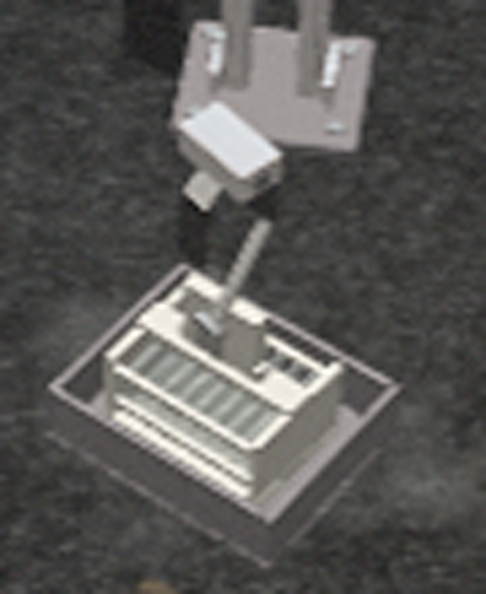

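View pics/w9.png

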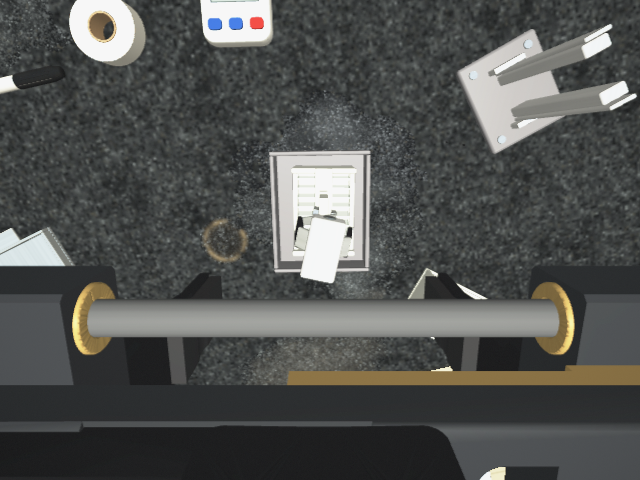

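View pics/t9c.png

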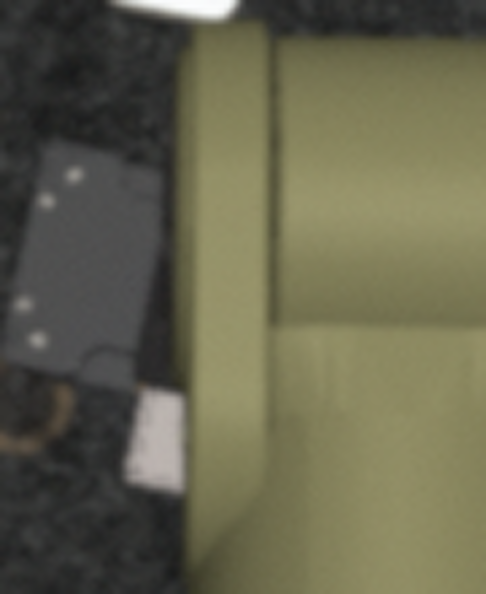

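```bash
python3 - <<'E'
from h import *
im=cv2.imread('pics/w9.png'); cv2.imwrite('pics/w9d.png',crop(im,290,200,70,95,6))
im=cv2.imread('pics/s9.png'); cv2.imwrite('pics/s9d.png',crop(im,315,200,40,60,10))
E
```

```text
(no output)
```

View pics/w9d.png

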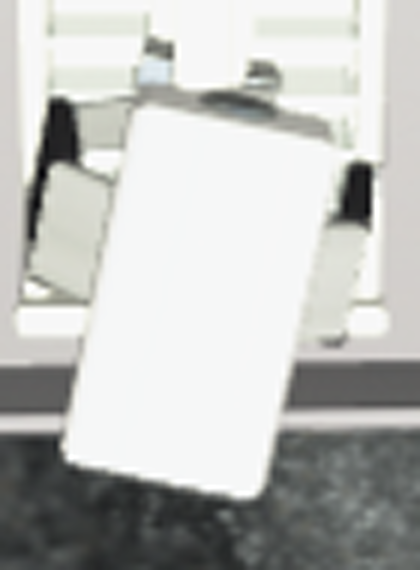

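View pics/s9d.png

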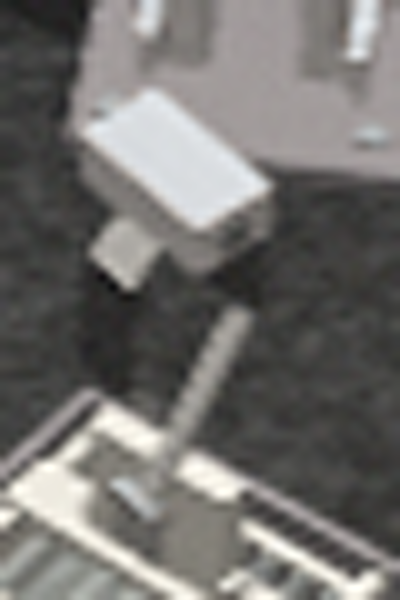

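```bash
python3 - <<'E'
from h import *
m=np.load('w9.npy'); K=ctrl.camera_model('wrist')['mtx']; c=(K,m[:3],R.from_rotvec(m[3:]).as_matrix()); s=cam('scene')
f=lambda l,x,y,k:[(x+(a+.5)/k-.5,y+(b+.5)/k-.5) for a,b in l]
W=f([(135,100),(336,145),(258,500),(60,455)],290,200,6)
S=f([(83,130),(152,88),(272,186),(196,232)],315,200,10)
P=[]
for a,b in zip(W,S):
    p,e=two(c,a,s,b); P.append(p); print(p.round(4),round(e*1000,1))
P=np.array(P); print(P.mean(0))
ex=(P[0]+P[1]-P[2]-P[3])/2; ey=(P[0]+P[3]-P[1]-P[2])/2
n=np.cross(ex,ey);n/=np.linalg.norm(n); print(ex,ey,np.linalg.norm(ex),np.linalg.norm(ey),'n',n.round(3),'yaw',np.degrees(np.arctan2(ex[1],ex[0])))
H=onz(c,W,P.mean(0)[2]); print('planar',H.mean(0)); d=np.diff(np.vstack([H,H[:1]]),axis=0);print(np.linalg.norm(d,axis=1),np.degrees(np.arctan2(d[:,1],d[:,0])))
H=onz(s,S,P.mean(0)[2]); print('planar s',H.mean(0)); d=np.diff(np.vstack([H,H[:1]]),axis=0);print(np.linalg.norm(d,axis=1),np.degrees(np.arctan2(d[:,1],d[:,0])))
E
```

```text
[ 0.5069 -0.0366  0.1786] 1.5
[ 0.498  -0.0551  0.1788] 0.1
[ 0.4625 -0.0383  0.1785] 0.2
[ 0.472  -0.0191  0.1779] 0.5
[ 0.48484763 -0.03724725  0.17842692]
[ 0.03518034 -0.01711889  0.00047886] [ 0.00922001  0.01882673 -0.00038697] 0.039127256958885935 0.020966735720155255 n [-0.003  0.022  1.   ] yaw -25.947731363714098
planar [ 0.48511938 -0.03711519  0.17842692]
[0.02110751 0.0392674  0.02158781 0.03900346] [-116.74316219  154.6547579    62.57950477  -26.03924425]
planar s [ 0.48461989 -0.03744256  0.17842692]
[0.02004085 0.039523   0.02163426 0.03922986] [-114.23882266  154.4539001    64.80218486  -27.88098825]
```

The head is upright (lean ~0.02 rad) at (0.485, -0.037), hinge z 0.170. Its yaw is -26°, against about -13° for the carrier, so it is twisted on the tab but gripping. I'll turn the gripper to the head's x ends and look again, which also gives it time to settle.

```bash
python3 -m handwheel '[[-1,0.6,0,0,0,-0.1,-1],[-1,0.6,0,0,0,-0.25,-1],[-1,0.6,0,0,0,-0.4,-1],[-1,0.6,0,0,0,-0.56,-1],[-1,0.6,0,0,0,-0.72,-1],[-1,0.6,0,0,0,-0.88,-1],[-1,0.6,0,0,0,-1.04,-1],[-1,0.6,0,0,0,-1.2,-1],[-1,0.6,0,0,0,-1.3,-1],[-1,0.6,0,0,0,-1.36,-1],[-1,0.6,0,0,0,-1.36,-1],[-1,0.6,0,0,0,-1.36,-1]]'; python3 - <<'E'
from h import *
st=ctrl.get_state(); m=ctrl.camera_model('wrist')
np.save('w10.npy',np.array([*m['xyz'],*m['orientation'],*st['position'],*st['tool_rot']]))
im=ctrl.get_image('wrist')[:,:,::-1]
cv2.imwrite('pics/w10.png',im);cv2.imwrite('pics/w10c.png',crop(im,250,150,150,120,5))
E
```

```text
time: 13.25
position: [0.4845, -0.0371, 0.271]
tool_rot: [-2.665, -1.662, 0.001]
ft_force: [-0.1, -0.5, -0.1]
grip_width: 1.004
```

View pics/w10c.png

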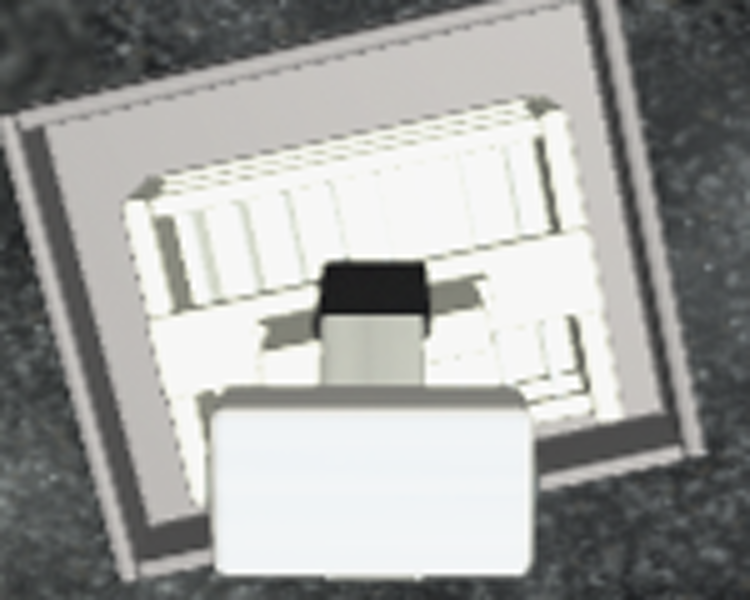

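```bash
python3 - <<'E'
from h import *
m=np.load('w10.npy'); K=ctrl.camera_model('wrist')['mtx']; c=(K,m[:3],R.from_rotvec(m[3:6]).as_matrix())
Rm=R.from_rotvec(m[9:12]).as_matrix();p=m[6:9]
f=lambda l:[(250+(a+.5)/5-.5,150+(b+.5)/5-.5) for a,b in l]
rel=lambda P:((P-p)@Rm*1000).round(1)
H=onz(c,f([(212,405),(533,408),(531,577),(214,577)]),.1785);print(H.mean(0),rel(H),rel(H).mean(0))
E
```

```text
[ 0.48512748 -0.03734877  0.1785    ] [[ 11.2 -19.   92.5]
 [ 10.9  20.5  92.4]
 [-10.8  20.7  92.4]
 [-10.9 -19.1  92.5]] [ 0.1    0.775 92.45 ]
```

```bash
python3 -m handwheel '[[0,0.8,10,0,0,0,-1],[0,0.8,35,0,0,0,-1],[0,0.8,60,0,0,0,-1],[0,0.8,85,0,0,0,-1],[0,0.8,100,0,0,0,-1],[0,0.8,105,0,0,0,-1],[0,0.8,105,0,0,0,-1]]'; python3 - <<'E'
from h import *
im=ctrl.get_image('wrist')[:,:,::-1]
cv2.imwrite('pics/w11.png',im)
E
```

```text
time: 14.18
position: [0.4857, -0.0375, 0.1667]
tool_rot: [2.665, 1.663, 0.0]
ft_force: [0.2, -0.2, -0.5]
grip_width: 1.002
```

View pics/w11.png

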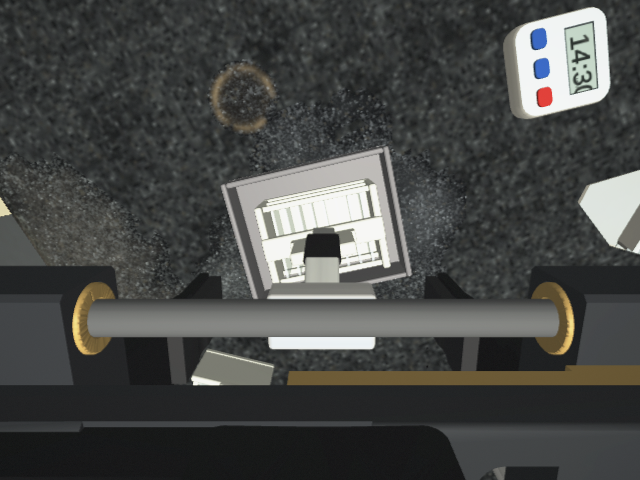

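The head (columns 268–375) is centred at column 322 between the fingers. Closing on its ends.

```bash
python3 -m handwheel '[[0,0,0,0,0,0,-0.5],[0,0,0,0,0,0,-0.2],[0,0,0,0,0,0,0],[0,0,0,0,0,0,0.06],[0,0,0,0,0,0,0.1],[0,0,0,0,0,0,0.3],[0,0,0,0,0,0,1],[0,0,0,0,0,0,1],[0,0,0,0,0,0,1]]' 30; python3 - <<'E'
from h import *
im=ctrl.get_image('wrist')[:,:,::-1]
cv2.imwrite('pics/w12.png',crop(im,200,130,240,230,2.6))
sc=ctrl.get_image('scene')[:,:,::-1]
cv2.imwrite('pics/s12.png',crop(sc,280,170,110,130,4.5))
E
```

```text
time: 15.35
position: [0.4855, -0.0375, 0.1666]
tool_rot: [2.665, 1.663, 0.0]
ft_force: [-0.6, 0.3, -0.1]
grip_width: 0.455
```

View pics/w12.png

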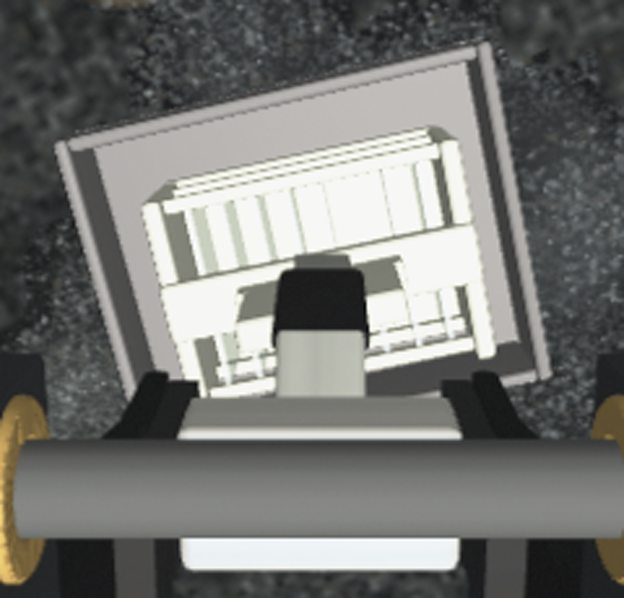

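View pics/s12.png

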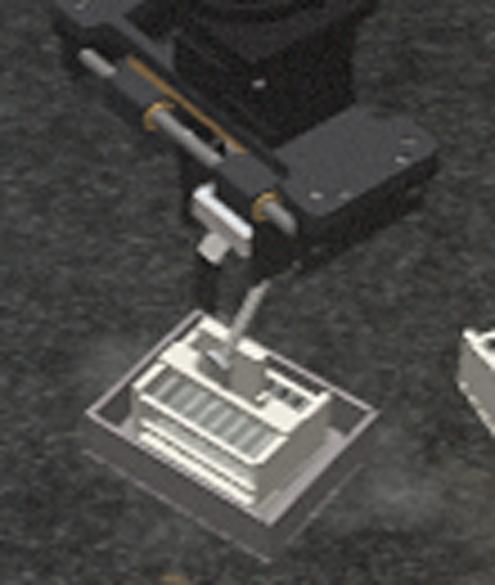

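Gripped at 39.6 mm. I'll untwist slowly by -0.22 rad about tool z, so that the pads lie flat on the tab before lifting.

```bash
python3 -m handwheel '[[0,0,0,0,0,-0.03,1],[0,0,0,0,0,-0.06,1],[0,0,0,0,0,-0.1,1],[0,0,0,0,0,-0.14,1],[0,0,0,0,0,-0.17,1],[0,0,0,0,0,-0.2,1],[0,0,0,0,0,-0.22,1],[0,0,0,0,0,-0.22,1]]'; python3 - <<'E'
from h import *
print(ctrl.get_state()['torque'])
im=ctrl.get_image('wrist')[:,:,::-1]
cv2.imwrite('pics/w13.png',crop(im,200,130,240,230,2.6))
sc=ctrl.get_image('scene')[:,:,::-1]
cv2.imwrite('pics/s13.png',crop(sc,280,170,110,130,4.5))
E
```

```text
time: 16.45
position: [0.4855, -0.0375, 0.1666]
tool_rot: [2.466, 1.946, -0.0]
ft_force: [-0.6, -0.3, 0.8]
grip_width: 0.456
[-0.05439196 -0.16577729 -0.06406219]
```

View pics/w13.png

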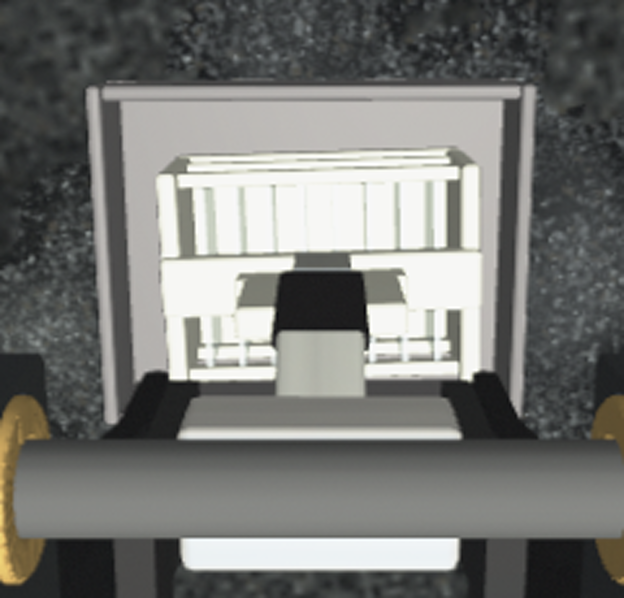

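View pics/s13.png

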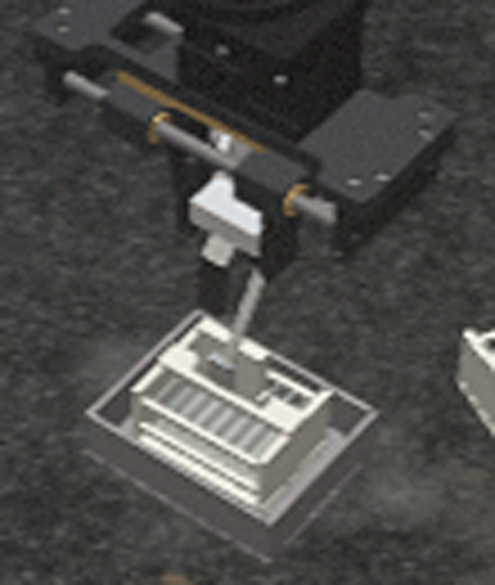

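The head, tab and carrier are now parallel. Lifting gently.

```bash
python3 -m handwheel '[[0,0,-2,0,0,0,1],[0,0,-5,0,0,0,1],[0,0,-10,0,0,0,1],[0,0,-17,0,0,0,1],[0,0,-25,0,0,0,1],[0,0,-35,0,0,0,1],[0,0,-45,0,0,0,1],[0,0,-55,0,0,0,1],[0,0,-64,0,0,0,1],[0,0,-70,0,0,0,1],[0,0,-72,0,0,0,1],[0,0,-72,0,0,0,1]]'; python3 - <<'E'
from h import *
m=ctrl.camera_model('wrist');st=ctrl.get_state()
np.save('w14.npy',np.array([*m['xyz'],*m['orientation'],*st['position'],*st['tool_rot']]))
im=ctrl.get_image('wrist')[:,:,::-1]
cv2.imwrite('pics/w14f.png',im)
cv2.imwrite('pics/w14.png',crop(im,200,130,240,230,2.6))
sc=ctrl.get_image('scene')[:,:,::-1]
cv2.imwrite('pics/s14.png',crop(sc,280,140,110,150,4))
E
```

```text
time: 18.05
position: [0.4854, -0.0375, 0.2384]
tool_rot: [-2.466, -1.946, 0.0]
ft_force: [-0.2, 0.9, -2.9]
grip_width: 0.45
```

View pics/w14.png

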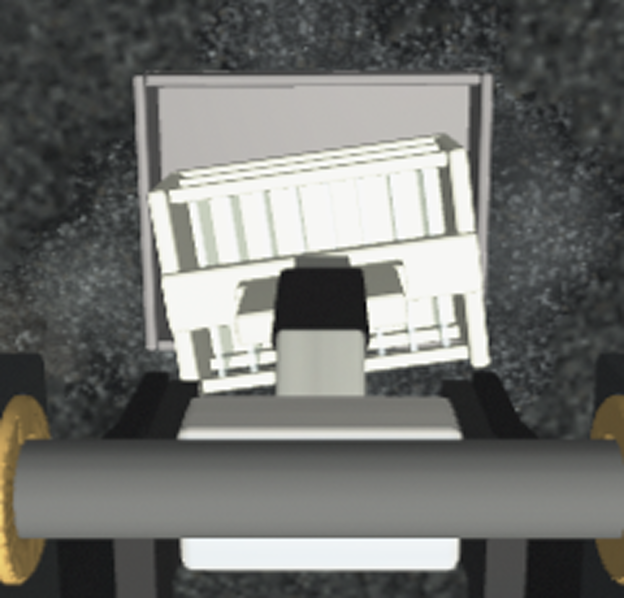

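View pics/s14.png

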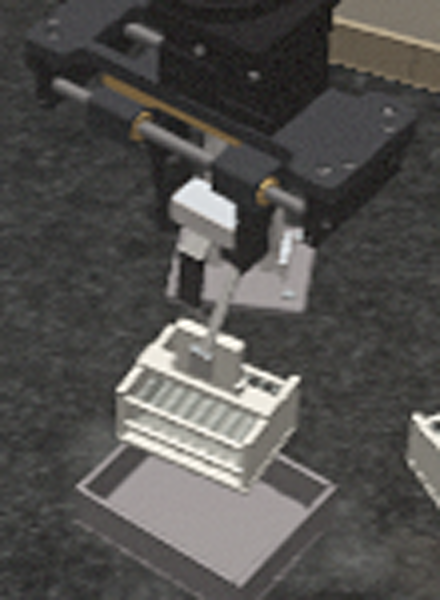

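The carrier hangs clear (force -2.9 N) and has yawed about 7° on its tab. It is upright. Next I'll measure its yaw and the shift to the tray.

```bash
python3 - <<'E'
from h import *
m=np.load('w14.npy'); K=ctrl.camera_model('wrist')['mtx']; c=(K,m[:3],R.from_rotvec(m[3:6]).as_matrix())
Rm=R.from_rotvec(m[9:12]).as_matrix();p=m[6:9]
f=lambda l:[(200+(a+.5)/2.6-.5,130+(b+.5)/2.6-.5) for a,b in l]
B=onz(c,f([(162,275),(475,235),(168,332),(480,290)]),.004+.072+.046); 
for i in (0,2):
    d=B[i+1]-B[i]; print('bar edge',np.linalg.norm(d),np.degrees(np.arctan2(d[1],d[0])))
print('bar centre',B.mean(0)); 
x=Rm[:,0];print(np.degrees(np.arctan2(x[1],x[0])))
print('shift',(Rm.T@(np.array([.459,.290,.2384])-p)*1000).round(1))
E
```

```text
bar edge 0.0818863954162776 -5.954426759331024
bar edge 0.0827982048360695 -5.4557866725391575
bar centre [ 0.48534519 -0.03707892  0.122     ]
76.53678571380576
shift [ 312.4 -101.9    0. ]
```

```bash
python3 -m handwheel '[[3,-1,0,0,0,0,1],[10,-3,0,0,0,-0.01,1],[22,-7,0,0,0,-0.02,1],[40,-13,0,0,0,-0.04,1],[60,-20,0,0,0,-0.06,1],[80,-26,0,0,0,-0.08,1],[100,-33,0,0,0,-0.1,1],[120,-39,0,0,0,-0.12,1],[140,-46,0,0,0,-0.14,1],[160,-52,0,0,0,-0.16,1],[180,-59,0,0,0,-0.18,1],[200,-65,0,0,0,-0.2,1]]' && python3 -m handwheel '[[19,-10,0,0,0,-0.02,1],[38,-20,0,0,0,-0.04,1],[56,-29,0,0,0,-0.06,1],[72,-37,0,0,0,-0.08,1],[84,-43,0,0,0,-0.1,1],[92,-48,0,0,0,-0.11,1],[98,-51,0,0,0,-0.11,1],[102,-53,0,0,0,-0.11,1],[102,-58,0,0,0,-0.11,1],[102,-58,0,0,0,-0.11,1],[102,-58,0,0,0,-0.11,1]]'; python3 - <<'E'
from h import *
m=ctrl.camera_model('wrist');st=ctrl.get_state()
np.save('w15.npy',np.array([*m['xyz'],*m['orientation'],*st['position'],*st['tool_rot']]))
im=ctrl.get_image('wrist')[:,:,::-1]
cv2.imwrite('pics/w15f.png',im)
sc=ctrl.get_image('scene')[:,:,::-1];cv2.imwrite('pics/s15f.png',sc)
cv2.imwrite('pics/s15.png',crop(sc,200,240,150,185,3.2))
E
```

```text
time: 19.65
position: [0.4687, 0.1735, 0.2385]
tool_rot: [2.258, 2.184, -0.0]
ft_force: [-0.2, 0.4, -2.2]
grip_width: 0.453
time: 21.02
position: [0.4146, 0.2757, 0.2385]
tool_rot: [2.137, 2.302, -0.0]
ft_force: [0.9, 0.1, -1.7]
grip_width: 0.458
```

View pics/w15f.png

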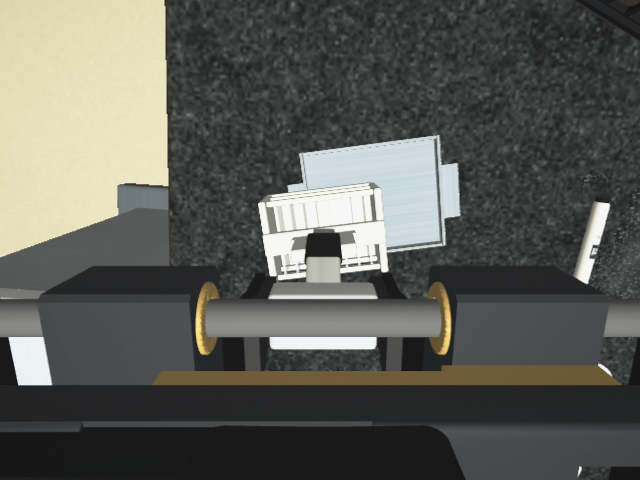

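View pics/s15.png

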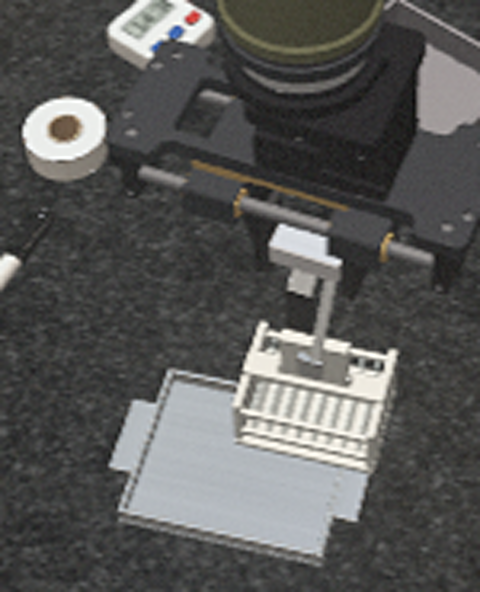

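The second leg ran in the turned axes and stopped about 45 mm short in x. The carrier hangs clear and level. I'll measure the tray (wrist corners ~300,155 / 438,137 / 445,245) and the carrier to correct this.

```bash
python3 - <<'E'
from h import *
im=cv2.imread('pics/w15f.png');cv2.imwrite('pics/w15c.png',crop(im,250,125,220,165,3.6))
m=np.load('w15.npy'); K=ctrl.camera_model('wrist')['mtx']; c=(K,m[:3],R.from_rotvec(m[3:6]).as_matrix())
Rm=R.from_rotvec(m[9:12]).as_matrix();p=m[6:9]
T=onz(c,[(300,154),(438.5,136),(445.5,246)],.014);print(T.round(4));d=np.diff(T,axis=0);print(np.linalg.norm(d,axis=1),np.degrees(np.arctan2(d[:,1],d[:,0])),'ctr',(T[0]+T[2])/2)
E
```

```text
[[0.3896 0.3275 0.014 ]
 [0.5128 0.3526 0.014 ]
 [0.5343 0.2517 0.014 ]]
[0.12581516 0.10321423] [ 11.55200312 -77.98180634] ctr [0.46193058 0.28957576 0.014     ]
```

View pics/w15c.png

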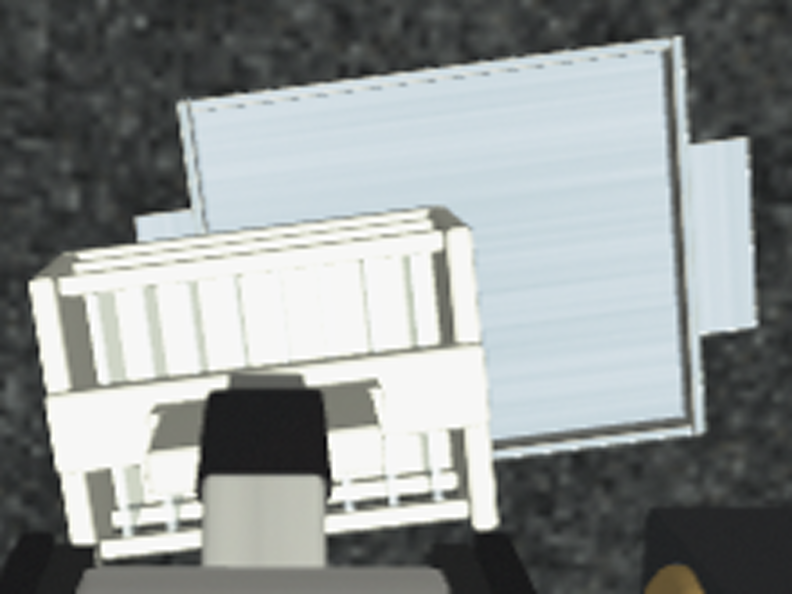

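```bash
python3 -m handwheel '[[1,3,0,0,0,0,1],[2,9,0,0,0,0,1],[4,18,0,0,0,0,1],[6,27,0,0,0,0,1],[8,36,0,0,0,0,1],[10,43,0,0,0,0,1],[10,46,0,0,0,0,1],[10,47,0,0,0,0,1],[10,47,0,0,0,0,1],[10,47,0,0,0,0,1]]'; python3 - <<'E'
from h import *
m=ctrl.camera_model('wrist');st=ctrl.get_state()
np.save('w16.npy',np.array([*m['xyz'],*m['orientation'],*st['position'],*st['tool_rot']]))
im=ctrl.get_image('wrist')[:,:,::-1]
cv2.imwrite('pics/w16f.png',im);cv2.imwrite('pics/w16c.png',crop(im,230,125,200,165,3.6))
sc=ctrl.get_image('scene')[:,:,::-1];cv2.imwrite('pics/s16f.png',sc)
cv2.imwrite('pics/s16.png',crop(sc,200,250,140,175,3.4))
E
```

```text
time: 22.38
position: [0.4604, 0.2895, 0.2386]
tool_rot: [2.136, 2.303, -0.0]
ft_force: [-0.5, -0.2, -2.2]
grip_width: 0.456
```

View pics/w16c.png

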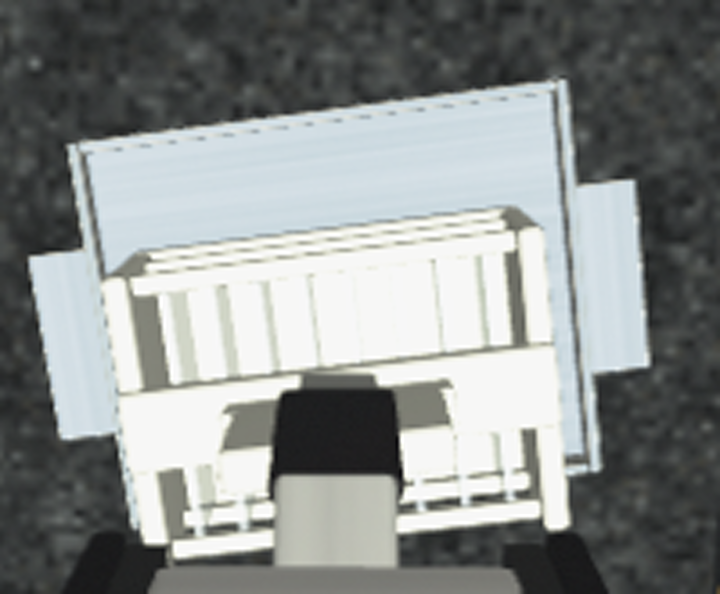

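View pics/s16.png

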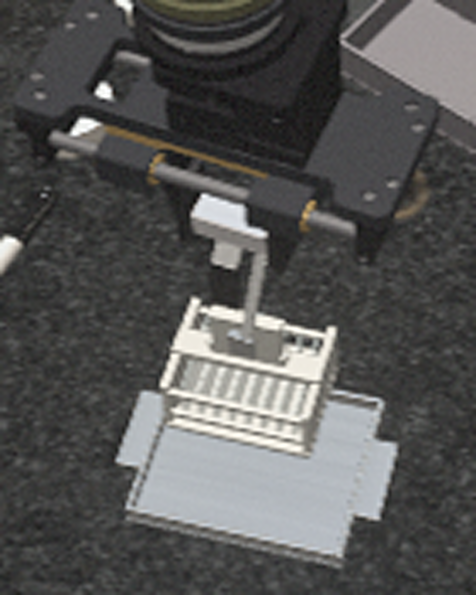

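```bash
python3 -m handwheel '[[0,0,4,0,0,0,1],[0,0,12,0,0,0,1],[0,0,22,0,0,0,1],[0,0,32,0,0,0,1],[0,0,42,0,0,0,1],[0,0,51,0,0,0,1],[0,0,58,0,0,0,1],[0,0,63,0,0,0,1],[0,0,66,0,0,0,1],[0,0,68,0,0,0,1],[0,0,68,0,0,0,1],[0,0,68,0,0,0,1]]'; python3 - <<'E'
from h import *
m=ctrl.camera_model('wrist');st=ctrl.get_state()
im=ctrl.get_image('wrist')[:,:,::-1]
cv2.imwrite('pics/w17c.png',crop(im,230,125,200,165,3.6))
sc=ctrl.get_image('scene')[:,:,::-1]
cv2.imwrite('pics/s17.png',crop(sc,210,280,120,145,4))
print(st['ft_force'])
E
```

```text
time: 23.98
position: [0.4607, 0.2897, 0.1707]
tool_rot: [2.136, 2.303, 0.0]
ft_force: [-0.1, -0.2, -1.8]
grip_width: 0.454
[-0.1058539  -0.24728806 -1.81993915]
```

View pics/w17c.png

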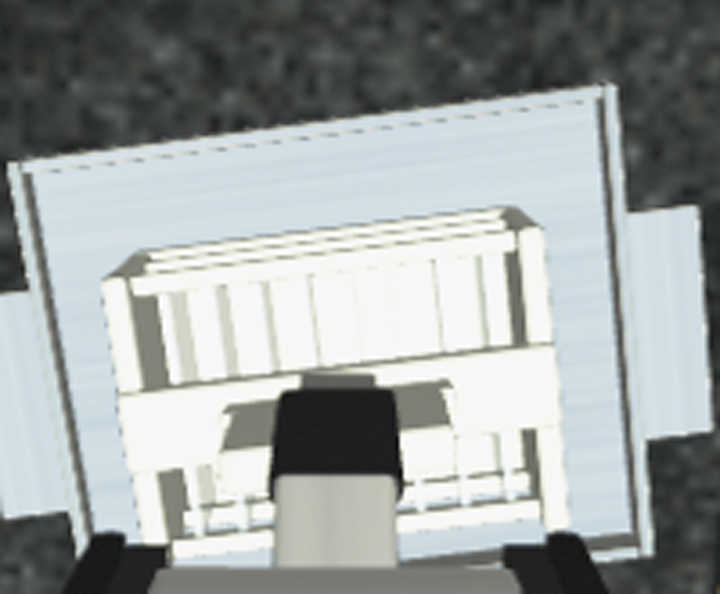

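View pics/s17.png

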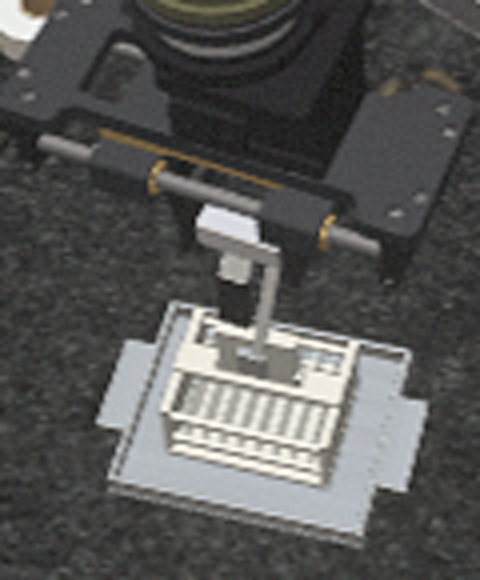

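The carrier is centred and parallel inside the tray. Lowering the last millimetres.

```bash
python3 -m handwheel '[[0,0,1,0,0,0,1],[0,0,2,0,0,0,1],[0,0,3,0,0,0,1],[0,0,4,0,0,0,1],[0,0,4,0,0,0,1],[0,0,4,0,0,0,1]]'; python3 -m handwheel '[[0,0,0.5,0,0,0,1],[0,0,1,0,0,0,1],[0,0,1,0,0,0,1],[0,0,1,0,0,0,1]]'
```

```text
time: 24.82
position: [0.4612, 0.2897, 0.1671]
tool_rot: [2.136, 2.302, 0.002]
ft_force: [1.4, -0.1, 1.8]
grip_width: 0.459
time: 25.32
position: [0.4613, 0.29, 0.1668]
tool_rot: [2.136, 2.302, 0.003]
ft_force: [0.4, -1.8, 7.9]
grip_width: 0.456
```

```bash
python3 -m handwheel '[[0,0,0.5,0,0,0,1],[0,0,1,0,0,0,1],[0,0,1,0,0,0,1],[0,0,1,0,0,0,1]]'
```

```text
time: 25.82
position: [0.4613, 0.2903, 0.1666]
tool_rot: [2.136, 2.302, 0.003]
ft_force: [-0.7, -1.0, 12.1]
grip_width: 0.458
```

Contact came at about TCP z 0.167, and I am now pressing with 12 N. Backing off to unload before release.

```bash
python3 -m handwheel '[[0,0,-0.7,0,0,0,1],[0,0,-1.4,0,0,0,1],[0,0,-1.9,0,0,0,1],[0,0,-1.9,0,0,0,1],[0,0,-1.9,0,0,0,1]]'; python3 - <<'E'
from h import *
im=ctrl.get_image('wrist')[:,:,::-1]
cv2.imwrite('pics/w18c.png',crop(im,230,125,200,165,3.6))
sc=ctrl.get_image('scene')[:,:,::-1]
cv2.imwrite('pics/s18.png',crop(sc,210,280,120,145,4))
E
```

```text
time: 26.45
position: [0.4611, 0.2897, 0.1668]
tool_rot: [2.136, 2.303, 0.002]
ft_force: [1.7, -0.5, 5.6]
grip_width: 0.455
```

View pics/w18c.png

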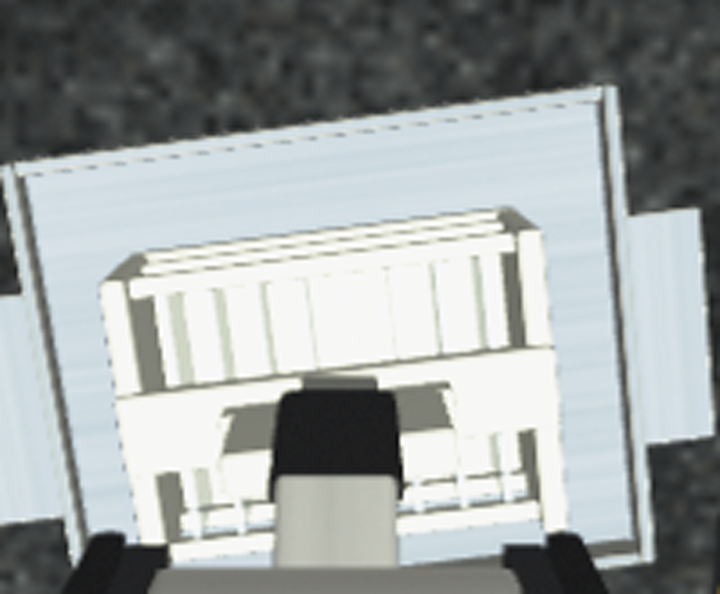

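View pics/s18.png

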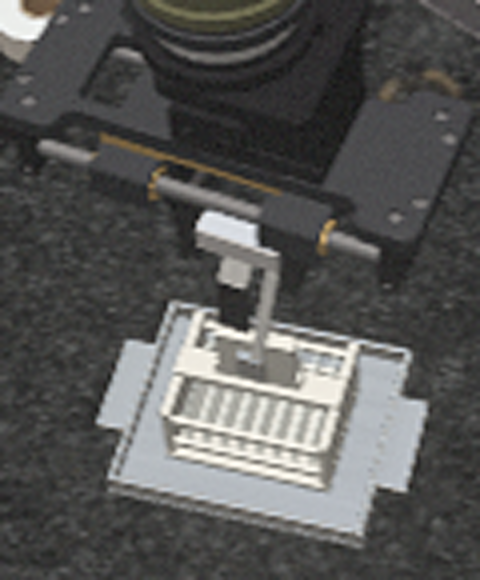

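```bash
python3 -m handwheel '[[0,0,-0.4,0,0,0,1],[0,0,-0.8,0,0,0,1],[0,0,-0.8,0,0,0,1],[0,0,-0.8,0,0,0,1]]'
```

```text
time: 27.05
position: [0.4607, 0.2896, 0.1672]
tool_rot: [2.137, 2.303, 0.0]
ft_force: [3.0, -0.7, 3.8]
grip_width: 0.458
```

```bash
python3 -m handwheel '[[0,0.2,-0.3,0,0,0,1],[0,0.4,-0.7,0,0,0,1],[0,0.4,-0.7,0,0,0,1],[0,0.4,-0.7,0,0,0,1]]'
```

```text
time: 27.55
position: [0.4604, 0.2895, 0.1675]
tool_rot: [-2.136, -2.303, 0.002]
ft_force: [1.5, -0.1, -0.0]
grip_width: 0.457
```

The vertical load is now about zero. Relieving the side load and letting go gradually.

```bash
python3 -m handwheel '[[0,0.3,0,0,0,0,1],[0,0.5,0,0,0,0,0.3],[0,0.5,0,0,0,0,0.09],[0,0.5,0,0,0,0,0.06],[0,0.5,0,0,0,0,0.02],[0,0.5,0,0,0,0,-0.05],[0,0.5,0,0,0,0,-0.2],[0,0.5,0,0,0,0,-0.5],[0,0.5,0,0,0,0,-1],[0,0.5,0,0,0,0,-1],[0,0.5,0,0,0,0,-1]]'; python3 - <<'E'
from h import *
im=ctrl.get_image('wrist')[:,:,::-1]
cv2.imwrite('pics/w19.png',im)
sc=ctrl.get_image('scene')[:,:,::-1]
cv2.imwrite('pics/s19.png',crop(sc,210,280,120,145,4))
E
```

```text
time: 28.92
position: [0.4614, 0.2896, 0.1679]
tool_rot: [-2.137, -2.303, 0.0]
ft_force: [-0.1, 0.2, -0.0]
grip_width: 0.951
```

View pics/w19.png

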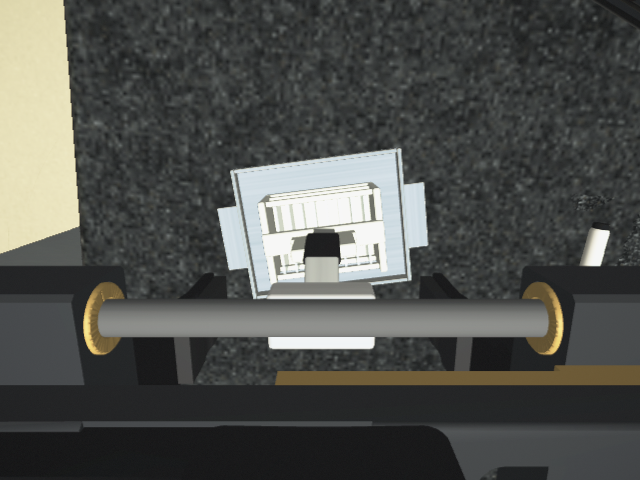

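View pics/s19.png

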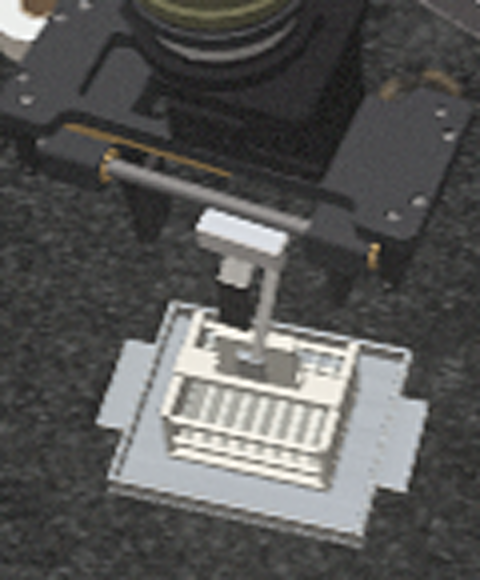

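The tweezers are released and standing on the tab. Rising clear.

```bash
python3 -m handwheel '[[0,0,-4,0,0,0,-1],[0,0,-14,0,0,0,-1],[0,0,-30,0,0,0,-1],[0,0,-50,0,0,0,-1],[0,0,-75,0,0,0,-1],[0,0,-100,0,0,0,-1],[0,0,-115,0,0,0,-1],[0,0,-120,0,0,0,-1],[0,0,-120,0,0,0,-1],[0,0,-120,0,0,0,-1]]'; python3 - <<'E'
from h import *
m=ctrl.camera_model('wrist');st=ctrl.get_state()
np.save('w20.npy',np.array([*m['xyz'],*m['orientation'],*st['position'],*st['tool_rot']]))
im=ctrl.get_image('wrist')[:,:,::-1]
cv2.imwrite('pics/w20.png',im); cv2.imwrite('pics/w20c.png',crop(im,220,140,200,150,3.9))
sc=ctrl.get_image('scene')[:,:,::-1]; cv2.imwrite('pics/s20f.png',sc)
cv2.imwrite('pics/s20.png',crop(sc,210,280,120,145,4))
E
```

```text
time: 30.28
position: [0.4611, 0.2893, 0.287]
tool_rot: [-2.136, -2.303, 0.002]
ft_force: [-0.1, 0.7, 0.8]
grip_width: 1.005
```

View pics/w20c.png

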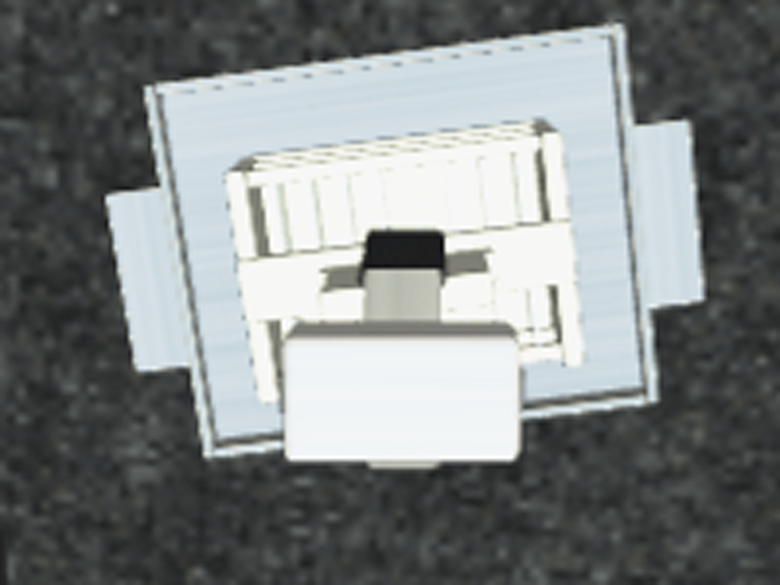

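View pics/s20.png

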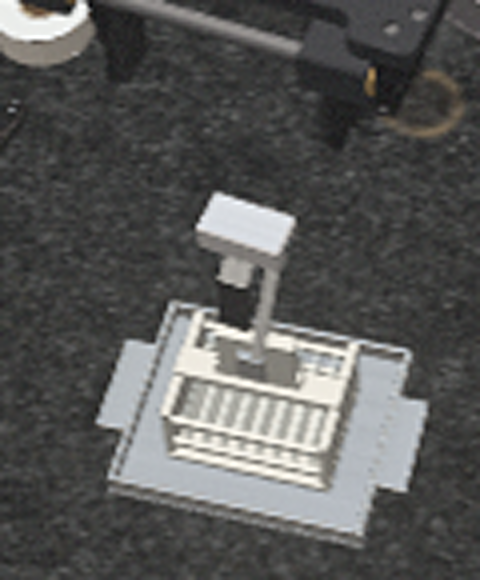

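```bash
python3 - <<'E'
from h import *
m=np.load('w20.npy'); K=ctrl.camera_model('wrist')['mtx']; c=(K,m[:3],R.from_rotvec(m[3:6]).as_matrix()); s=cam('scene')
f=lambda l,x,y,k:[(x+(a+.5)/k-.5,y+(b+.5)/k-.5) for a,b in l]
T=onz(c,f([(146,88),(622,25),(656,402),(207,457)],220,140,3.9),.014);tc=T.mean(0)
B=onz(c,f([(238,262),(568,222),(242,320),(575,277)],220,140,3.9),.049);bc=B.mean(0)
a=np.radians(11.6);Rt=np.array([[np.cos(a),np.sin(a)],[-np.sin(a),np.cos(a)]])
print('tray',tc,'carrier bar',bc,'offset in tray mm',Rt@(bc-tc)[:2]*1000, np.linalg.norm(B[1]-B[0]))
# head: scene + wrist, level check
W=f([(285,337),(519,337),(519,462),(286,460)],220,140,3.9)
S=f([(215,192),(298,216),(285,258),(198,234)],210,280,4)
# wrist up=+y,right=+x ; scene right = -x? 
for a_,b_ in zip(W,[S[0],S[1],S[2],S[3]]): print(two(c,a_,s,b_)[0].round(4),end=' ')
print()
for a_,b_ in zip(W,[S[2],S[3],S[0],S[1]]): p,e=two(c,a_,s,b_);print(p.round(4),round(e*1000,1),end=' ')
# bystander drift between first and last scene images
d=cv2.absdiff(cv2.imread('pics/scene0.png'),cv2.imread('pics/s20f.png')).max(2)
print('\n',{n:int((d[y0:y1,x0:x1]>40).sum()) for n,(x0,x1,y0,y1) in dict(timer=(232,268,232,264),roll=(205,236,268,298),marker=(176,218,300,354)).items()})
E
```

```text
tray [0.46146679 0.29029784 0.014     ] carrier bar [0.46090826 0.29003677 0.049     ] offset in tray mm [-0.59961846 -0.14343314] 0.08260489654036939
[0.4482 0.3192 0.2538] [0.4602 0.2883 0.1767] [0.4853 0.2369 0.0551] [0.4534 0.3073 0.22  ] 
[0.4387 0.2962 0.1726] 3.0 [0.4794 0.3001 0.1722] 0.7 [0.4813 0.2793 0.1766] 0.1 [0.4411 0.2766 0.1782] 1.3 
 {'timer': 675, 'roll': 286, 'marker': 0}
```

The carrier sits within 1 mm of the tray's middle. The rough head corners hint at a lean about x, so I'll measure that more carefully. The timer and roll pixels also differ, so I'll view the scene to check.

```bash
python3 - <<'E'
from h import *
im=cv2.imread('pics/s20f.png'); cv2.imwrite('pics/s20d.png',crop(im,250,320,50,60,10)); cv2.imwrite('pics/s20e.png',crop(im,120,200,200,150,4))
E
```

```text
(no output)
```

View pics/s20d.png

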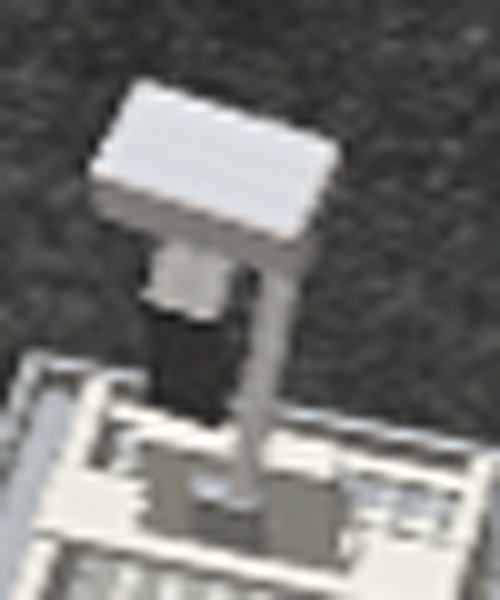

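View pics/s20e.png

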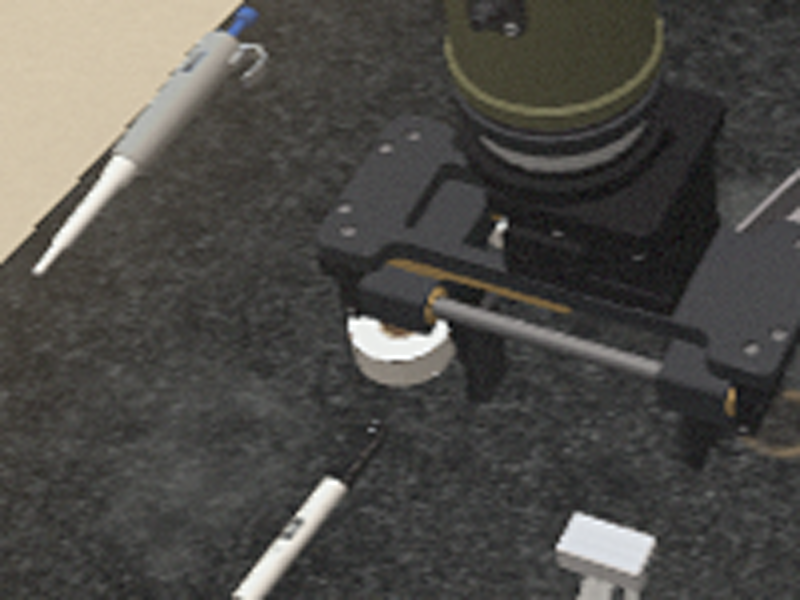

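```bash
python3 - <<'E'
from h import *
m=np.load('w20.npy'); K=ctrl.camera_model('wrist')['mtx']; c=(K,m[:3],R.from_rotvec(m[3:6]).as_matrix()); s=cam('scene')
f=lambda l,x,y,k:[(x+(a+.5)/k-.5,y+(b+.5)/k-.5) for a,b in l]
W=f([(285,337),(519,337),(520,462),(286,460)],220,140,3.9)
S=f([(297,240),(92,172),(138,80),(342,150)],250,320,10)
P=np.array([two(c,a,s,b)[0] for a,b in zip(W,S)]);print(P.round(4))
ex=(P[1]+P[2]-P[0]-P[3])/2;ey=(P[0]+P[1]-P[2]-P[3])/2
n=np.cross(ex,ey);n/=np.linalg.norm(n);print(np.linalg.norm(ex),np.linalg.norm(ey),n,'lean',np.arccos(n[2]),'ctr',P.mean(0))
cen=P.mean(0)-[.461,.290,0.07]; print('lean from centre over jaws',np.arctan2(np.hypot(*cen[:2]),cen[2]))
E
```

```text
[[0.4397 0.298  0.1772]
 [0.4789 0.3015 0.1788]
 [0.4814 0.2793 0.1768]
 [0.4413 0.2764 0.1756]]
0.03980264801278204 0.022048175078803044 [-0.02846733 -0.08582381  0.99590355] lean 0.0905455461868514 ctr [0.46032995 0.28880192 0.17708873]
lean from centre over jaws 0.012817844949432403
```

The lean is 0.01–0.09 rad (limit 0.35), and the scene difference is only the arm covering the timer and roll. The carrier is level and centred, and the robot is clear, so I'm handing in.

```bash
python3 -c "
from bench import ctrl
print(ctrl.get_state()['time']); print(ctrl.close_job())"
```

```text
30.375
the job is handed in; nothing more can be done
None
```

The carrier now stands flat in the middle of the drip tray with the tweezers still clamped on its tab. I handed the job in at 30.4 s; no verdict was reported.

I squeezed the tweezers open by their handles, took them off the stand, lowered the jaws over the tab of the bath carrier and let go. Then I held the head by its two ends, lifted the carrier out, set it in the tray, let go and rose clear.

**Last checks:**
- **Carrier position:** it is within about 1 mm of the tray's middle and looks flat and parallel to it.
- **Tweezers:** they stand let go on the tab and lean 0.01 to 0.09 rad depending on the method, against a limit of 0.35. A first rough corner measurement suggested about 0.24; the finer one did not bear that out.
- **Bystanders:** the marker's pixels are unchanged. The arm covered the timer and roll in the last picture, so I did not re-measure them, but the arm never went near them.

**What did not go to plan:**
- The tweezers twisted about 13° on the tab when released in the bath. I straightened them before lifting, and the carrier then hung yawed about 8°, which I corrected for when lining it up with the tray.
- One carrying move ran in the turned tool axes and ended about 45 mm short; I corrected it over the tray.
- I pressed down with about 12 N at set-down and backed off to about zero before letting go.
- The jaw force on the tab could not be measured directly. I judged it from the pictures and from the carrier hanging without slipping.

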